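# Fetch the heat sink from behind the containers

## Robot

A 7-joint arm with a two-finger parallel gripper is mounted at the origin on the work surface. World frame = base frame: x ahead of the robot, y to its left, z up, the work surface at z = 0. Lengths are in m, angles in rad, forces in N, time in s.
With the tool pointing down it reaches from about 0.35 to 0.9 m from the base axis. Payload 19.9 kg.
Tool frame: the origin (TCP) lies where the fingers leave the gripper's body, on its centre line; the fingertips stand 73 mm ahead of it and the grasp point (between the pads) lies 54 mm ahead of it (pinch_z is the distance from the TCP to the grasp point, in m); z points along the fingers, y is the direction in which the jaws open and shut (so a half turn about z gives the same grasp; the last joint's range is limited). The gripper opens to 85 mm and grips with 20 to 120 N. Pads are 22 mm wide; open, the fingers measure 114 mm over their backs; the gripper's body (76 mm by 85 mm) begins 54 mm behind the grasp point. The pads swing forward as they close: fully open they stand 13 mm farther back than shut.
Start: joints at [-1.183, 0.417, -0.01, 1.614, 0.005, 1.111, -0.053], TCP at [0.26, 0.568, 0.304] pointing down, gripper open.
Joint ranges: [-2.81, 2.81], [-0.39, 2.02], [-1.27, 1.25], [0.06, 2.57], [-1.19, 4.33], [0.19, 2], [-2.82, 2.82]. Speed limits (rad/s): [1.89, 1.89, 2.39, 2.39, 3.01, 3.01, 3.01].

## Interface

Orientations are given as a unit quaternion [w, x, y, z].
In Python, from workcell import * gives the robot as it stands.
- The arm moves only by the shell command python3 -m creep 'ROWS' [OPENING] [FORCE]. ROWS is JSON, a list of rows, each a list of 2 entries, a list of its own where there are three numbers: the shift along the tool's x, y, z in m, then the turn, a rotation vector about the tool's x, y, z in degrees. A call has 1 to 5 rows; each row shifts and turns the commanded pose from where the row before left it, along the tool's axes as they then stand; what a row does not reach is not made up. A row lasts 1/8 s, in which the tool goes at most 62.5 mm and 10.7 degrees, less where a joint would pass 70% of its speed; a pose out of reach is approached as far as the arm can. A call is refused whole if a number of a shift passes 0.0625 or a number of a turn 10.7, either way. A call with a gripper value outside its range is refused whole. OPENING is the opening, from -1 (shut) to 1 (fully open), set as the call begins (- or left out, the last holds). The fingers move at their own pace and stop on an object; FORCE is the grip in N (left out, the last holds). Time passes only in rows, so rows that do not move let the fingers close. It gives the time, the measured TCP pose, the force and the opening at its end, in the units of the state.
- get_state(): the state, without advancing time (a new reading comes with each control period).
- snapshot(name): name is "scene" or "top" or "wrist"; returns (picture, depth): 384x512x3 uint8, blue, green, red; 384x512 float32, m along the optical axis (not along the pixel's ray), 0 where there is no reading.
- get_calibration(name): a dict with "K" (3x3 intrinsics, pixels), "R" (3x3) and "t" (3): a world point X has camera coordinates R X + t. Camera axes: x right, y down, z forward; pixel columns grow to the right and rows downward; lengths in m; the calibration is good to about 2 mm. A picture is of the moment at which its call begins: read the wrist's pose just before it. get_calibration takes no time and is no camera call; for the wrist camera it gives the pose at the moment of the call.
- sign_off(): hands the job in, once; it reports no verdict.
The state is a dict: "time": time; "joint_pos": joint angles; "dq": joint speeds; "joint_efforts": joint torques, N m; "tcp_pos": TCP position; "tcp_rot": TCP orientation; "wrist_force": force on the tool from outside, world axes, zero at the start; "ft_torque": the same for the moment, N m; "finger_gap": finger opening in m.
Only numpy, scipy, OpenCV 4.12 (cv2) and the standard library are available. Lean on these libraries where they do the work, as an engineer would, in place of code of your own. Each camera call takes 0.05 s, during which the arm holds its last target.

## Task

The aluminium heat sink stands at the back of the dark tray, hemmed in by a red spray can, a white bottle and a green capacitor: first move all three onto the blue mat, standing upright, and only then fetch the heat sink and set it on the white pad in the middle of the green circuit board, centred and with its fins parallel to the board's shorter sides. With the heat sink in place, put each of the three back upright on the very spot of the tray where it stood at the start. Do not knock anything over, and leave the orange parts box and the blue relay on the tray where they are.

Things in the scene. Friction and masses are not known exactly. Their poses are not given: they have to be found in the camera images.
- can: loose upright spray can, a cylinder 44 mm in diameter and 105 mm tall, red below, white cap (same diameter) from 75 mm up, about 0.16 kg. Starts on one of the three ringed spots of the tray. Origin: centre of the underside, z up. Its turn about z does not matter.
- bottle: loose upright closed bottle, a cylinder 40 mm in diameter and 100 mm tall, white with a black cap (same diameter) from 76 mm up, about 0.12 kg. Starts on one of the three ringed spots of the tray. Origin: centre of the underside, z up. Its turn about z does not matter.
- capacitor: loose upright capacitor, a green cylinder 36 mm in diameter and 88 mm tall with an aluminium top and two brass terminals up to 95 mm, about 0.13 kg. Starts on one of the three ringed spots of the tray. Origin: centre of the underside, z up. Its turn about z does not matter.
- heatsink: loose aluminium heat sink, 44 mm along its own x (the fins run along x), 36 mm along its own y, 40 mm tall, about 0.10 kg; take it across its 36 mm width, by the outer fins (y faces). Starts at the back of the tray between the containers, turned up to 15 degrees to the tray. Origin: centre of the underside, z up. 
- tray: fixed dark steel tray, 200 mm along its x, 220 mm along y, floor 6 mm above the table. Origin: centre of the underside; x points to its back, which has a 40 mm high wall; other rims 14 mm. Three white rings, 54 mm across, on the floor at (x, y) = (-12, 0), (50, 57), (50, -57) mm; at the start a container stands centred on each, which one varies. The heat sink starts at about (55, 0) mm.
- mat: fixed flat blue mat with two thin white lines, 200 mm along its own x by 160 mm along y, 3 mm thick, empty at the start; on the left or the right of the tray. Room for all three containers side by side. Origin: centre of the underside, z up. 
- board: fixed green circuit board, 130 mm along its x, 180 mm along y, top 13 mm above the table, on the other side of the tray from the mat. White pad in its middle, 56 mm along x, 48 mm along y, top 15 mm above the table: the heat sink goes here, fins along the board's x (its shorter side), either way round. Edge parts up to 23 mm high, beyond 45 mm in x or 70 mm in y. Origin: below the pad's middle, at table height.
- partsbox: loose orange parts box, 30 x 40 x 22 mm, on the tray's front left corner; a bystander to be left alone. Origin: centre of the underside, z up. 
- relay: loose blue relay with a black foot, 28 x 30 x 22 mm, on the tray's front right corner; a bystander to be left alone. Origin: centre of the underside, z up. 
There are look-alikes about, which are no part of the job. Leave any pink look-alike of the bottle alone. What is shaped like the can but brown is not meant.

How it is judged:
On the way, in this order (a step that is already met when the one before it is completed fails the run):
1. all three containers stand upright on the mat together, the heat sink still on its place in the tray (x of can in the frame of mat between -0.1 and 0.1 m and y of can in the frame of mat between -0.08 and 0.08 m and z of can in the frame of mat between -0.003 and 0.01 m and angle between each of can, bottle, capacitor's own z axis and vertical below 0.12 rad and linear speed of each of can, bottle, capacitor below 0.03 m/s and x of bottle in the frame of mat between -0.1 and 0.1 m and y of bottle in the frame of mat between -0.08 and 0.08 m and z of bottle in the frame of mat between -0.003 and 0.01 m and x of capacitor in the frame of mat between -0.1 and 0.1 m and y of capacitor in the frame of mat between -0.08 and 0.08 m and z of capacitor in the frame of mat between -0.003 and 0.01 m and distance of heatsink from where it was at the start of the episode below 0.03 m), for 0.2 s.
2. the heat sink stands on the board's pad, centred and square, while all three containers still stand on the mat (horizontal distance between heatsink and board below 0.012 m and z of heatsink in the frame of board between 0.011 and 0.02 m and angle between each of heatsink, can, bottle, capacitor's own z axis and vertical below 0.12 rad and angle between the x axis of heatsink and the x axis of board, either way round below 0.2 rad and linear speed of heatsink below 0.02 m/s and x of can in the frame of mat between -0.1 and 0.1 m and y of can in the frame of mat between -0.08 and 0.08 m and z of can in the frame of mat between -0.003 and 0.01 m and linear speed of each of can, bottle, capacitor below 0.03 m/s and x of bottle in the frame of mat between -0.1 and 0.1 m and y of bottle in the frame of mat between -0.08 and 0.08 m and z of bottle in the frame of mat between -0.003 and 0.01 m and x of capacitor in the frame of mat between -0.1 and 0.1 m and y of capacitor in the frame of mat between -0.08 and 0.08 m and z of capacitor in the frame of mat between -0.003 and 0.01 m), for 0.2 s.
At the end, for the whole second after the job is handed in: The heat sink stands level on the white pad, its centre within 12 mm of the pad's and its fins within 0.2 rad of the board's x; the can, the bottle and the capacitor each stand upright (within 0.12 rad) within 15 mm of where they were at the start; all at rest (horizontal distance between heatsink and board below 0.012 m and z of heatsink in the frame of board between 0.011 and 0.02 m and angle between each of heatsink, can, bottle, capacitor's own z axis and vertical below 0.12 rad and angle between the x axis of heatsink and the x axis of board, either way round below 0.2 rad and linear speed of each of heatsink, can, bottle, capacitor below 0.02 m/s and distance of each of can, bottle, capacitor from where it was at the start of the episode below 0.015 m); the robot touches nothing.
It fails at once if a container or the heat sink is knocked over (angle between any of can, bottle, capacitor, heatsink's own z axis and vertical above 0.6 rad).
It fails at once if the orange parts box or the blue relay is moved by more than 25 mm (distance of any of partsbox, relay from where it was at the start of the episode above 0.025 m).
It also fails if it takes over 139 s, if anything falls off the work surface, if the arm or the gripper's body presses on something with over 40 N, if the wrist force passes 120 N, or if a joint passes its speed limit or range.

## Working session

There is one attempt and no reset: what is moved stays moved. The work goes in short steps, Python scripts to look and compute and a shell command to move; the robot and the scene stay as the last step left them, time stands still between calls to the robot, and variables do not carry over. Pictures are saved under pics/ and viewed, and the job is handed in when it is done.

```bash
ls; mkdir -p pics; cat > h.py <<'E'
from workcell import *
import numpy as np, cv2
def snap(n,fn):
    c=get_calibration(n); im,d=snapshot(n); cv2.imwrite('pics/'+fn+'.png',im); np.savez('pics/'+fn+'.npz',im=im,d=d,**{k:np.array(c[k]) for k in('K','R','t')}); return im,d,c
def pts(d,c):
    K,R,t=[np.array(c[k],float) for k in('K','R','t')]
    v,u=np.mgrid[:d.shape[0],:d.shape[1]]
    P=np.stack([(u-K[0,2])/K[0,0]*d,(v-K[1,2])/K[1,1]*d,d],-1)
    return (P-t.ravel())@R
def ray(u,v,z,c):
    K,R,t=[np.array(c[k],float) for k in('K','R','t')]
    r=R.T@np.linalg.inv(K)@np.array([u,v,1.]); o=-R.T@t.ravel()
    return o+r*(z-o[2])/r[2]
E
python3 - <<'E'
from h import *
s=get_state(); print(s)
for n in('scene','top','wrist'):
    im,d,c=snap(n,n+'0'); print(n,c)
E
```

```text
pics
{'time': 0.0, 'joint_pos': array([-1.18348529,  0.41796568, -0.01033696,  1.61415746,  0.00468154,
        1.11070619, -0.05300507]), 'dq': array([-6.80287595e-05,  1.95909791e-05, -7.41919229e-04,  1.66234892e-03,
       -7.40973385e-04,  7.91740991e-06,  5.36396740e-05]), 'joint_efforts': array([-2.78163388e-04, -8.64451289e+01,  6.78866431e-01, -4.34887826e+01,
        1.91472651e-02,  7.39775860e-03,  1.66102166e-05]), 'tcp_pos': array([0.25974536, 0.56818967, 0.30327226]), 'tcp_rot': array([-9.91595497e-05,  2.12753882e-01,  9.77105633e-01, -5.98077169e-04]), 'wrist_force': array([-0.64044781, -0.52562821, -0.37893185]), 'ft_torque': array([-0.03510491, -0.01436247, -0.00989567]), 'finger_gap': 0.08521462245942606}
scene {'K': array([[361.60711492,   0.        , 256.82812487],
       [  0.        , 361.60711492, 181.96755239],
       [  0.        ,   0.        ,   1.        ]]), 'R': array([[ 0.40820133,  0.9128009 ,  0.01289166],
       [ 0.7490915 , -0.32685301, -0.57621961],
       [-0.5217601 ,  0.24487064, -0.81719323]]), 't': array([-0.22073392, -0.40892937,  1.33475971])}
top {'K': array([[419.90558865,   0.        , 253.08646108],
       [  0.        , 419.90558865, 191.68584439],
       [  0.        ,   0.        ,   1.        ]]), 'R': array([[ 0.00532408, -0.9999032 ,  0.01285489],
       [-0.98549409, -0.00742708, -0.16954716],
       [ 0.16962623, -0.01176574, -0.98543823]]), 't': array([0.0052086 , 0.54510826, 0.82750777])}
wrist {'K': array([[325.57044208,   0.        , 259.74445421],
       [  0.        , 325.57044208, 189.15741909],
       [  0.        ,   0.        ,   1.        ]]), 'R': array([[ 0.41548119,  0.90959992, -0.00183449],
       [ 0.87052493, -0.39704636,  0.29075855],
       [ 0.26374558, -0.12240167, -0.9567947 ]]), 't': array([-0.62444936, -0.03775207,  0.37993442])}
```

View pics/scene0.png

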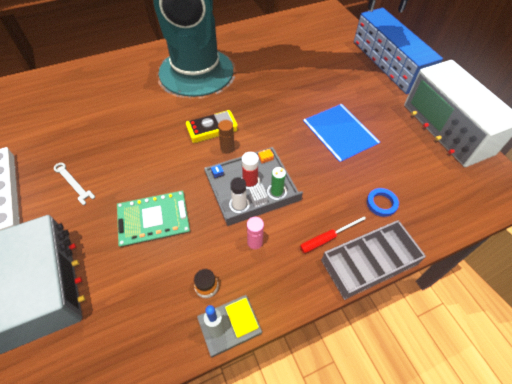

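View pics/top0.png

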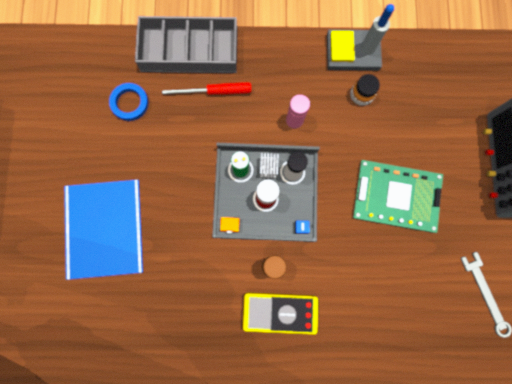

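The top view shows the tray at about (267,193): can at (266,188), capacitor at (241,165), bottle at (295,165) and heat sink at (269,163). The mat is on the left at (103,228) and the board on the right at (398,196). The pink bottle at (298,110) and the brown can at (274,267) are the look-alikes.

```bash
cat > m.py <<'E'
from h import *
z=np.load('pics/top0.npz'); im,d=z['im'],z['d']; c={k:z[k] for k in('K','R','t')}
P=pts(d,c); hsv=cv2.cvtColor(im,cv2.COLOR_BGR2HSV)
big=cv2.resize(im[130:260,190:460],None,fx=2.9,fy=2.9,interpolation=cv2.INTER_CUBIC); cv2.imwrite('pics/topzoom.png',big)
H,S,V=[hsv[...,i].astype(int) for i in range(3)]
def rep(n,m,zpl):
    m=cv2.morphologyEx(m.astype(np.uint8),cv2.MORPH_OPEN,np.ones((2,2)))
    k,l,st,ce=cv2.connectedComponentsWithStats(m)
    i=1+np.argmax(st[1:,4]); mm=(l==i).astype(np.uint8)
    cn=max(cv2.findContours(mm,0,1)[0],key=cv2.contourArea)
    r=cv2.minAreaRect(cn); b=cv2.boxPoints(r)
    B=np.array([ray(u,v,zpl,c)[:2] for u,v in b])
    print(n,st[i],'ctr px',np.round(r[0],1),'world',B.mean(0).round(4),'sides',np.linalg.norm(B-np.roll(B,-1,0),axis=1).round(3),'ang',[round(float(np.degrees(np.arctan2(*(B[(j+1)%4]-B[j])[::-1]))),1) for j in range(2)],'medz',np.median(P[mm>0][:,2]).round(4))
    return mm
blue=(H>95)&(H<125)&(S>150)&(V>90)
X=np.arange(512)[None,:]+0*H; Y=np.arange(384)[:,None]+0*H
rep('mat',(blue|((S<40)&(V>180)))&(X<160)&(Y>170)&(Y<290),.003)
g=(H>40)&(H<90)&(S>60)&(X>340)
rep('boardmask',g|((X>355)&(X<445)&(Y>158)&(Y<235)&(S<60)&(V>150)),.013)
rep('pad',(S<60)&(V>190)&(X>382)&(X<415)&(Y>178)&(Y<214),.015)
tr=(X>205)&(X<330)&(Y>140)&(Y<245)
# tops by height
def top(n,lo,hi,r):
    m=tr&(P[...,2]>lo)&(P[...,2]<hi)&(X>=r[0])&(X<=r[1])&(Y>=r[2])&(Y<=r[3])
    q=P[m]; 
    (x,y),rad=cv2.minEnclosingCircle(q[:,:2].astype(np.float32)*1000)
    print(n,m.sum(),q.mean(0).round(4),'enc',round(x,1),round(y,1),round(rad,1),'z',np.percentile(q[:,2],[5,50,95]).round(4))
top('can',.107,.118,(245,290,170,215))
top('bot',.102,.112,(275,312,145,190))
top('cap',.090,.0985,(225,258,145,190))
top('hs',.04,.052,(258,282,145,185))
top('box',.024,.034,(215,245,210,240)); top('relay',.024,.034,(290,315,215,240))
E
python3 m.py
```

```text
mat [  70  182   69   97 6136] ctr px [102.8 230. ] world [0.4686 0.33  ] sides [0.147 0.203 0.141 0.202] ang [-87.0, -174.5] medz 0.0041
boardmask [ 354  161   90   73 4770] ctr px [399.7 197.1] world [ 0.5422 -0.3095] sides [0.132 0.19  0.132 0.186] ang [-11.9, -99.8] medz 0.0147
pad [387 182  26  29 615] ctr px [399.7 196.2] world [ 0.5431 -0.3089] sides [0.059 0.051 0.059 0.05 ] ang [-9.8, -96.8] medz 0.0163
can 397 [ 0.5366 -0.019   0.1119] enc 537.1 -19.3 21.9 z [0.1095 0.1119 0.1143]
bot 327 [ 0.5945 -0.0759  0.1074] enc 577.5 -59.8 46.4 z [0.1049 0.1074 0.1099]
cap 190 [0.5996 0.0355 0.0964] enc 600.4 36.0 17.7 z [0.0936 0.0966 0.0983]
hs 207 [ 0.6156 -0.0259  0.0456] enc 618.2 -26.0 38.1 z [0.0408 0.0463 0.049 ]
box 256 [0.4797 0.0571 0.029 ] enc 480.8 57.3 22.9 z [0.0259 0.0292 0.0314]
relay 179 [ 0.4756 -0.0955  0.0291] enc 475.3 -95.5 18.0 z [0.0265 0.0289 0.0316]
```

```bash
python3 - <<'E'
from h import *
z=np.load('pics/wrist0.npz'); im=z['im']
E
echo
```

```text
(no output)
```

View pics/topzoom.png

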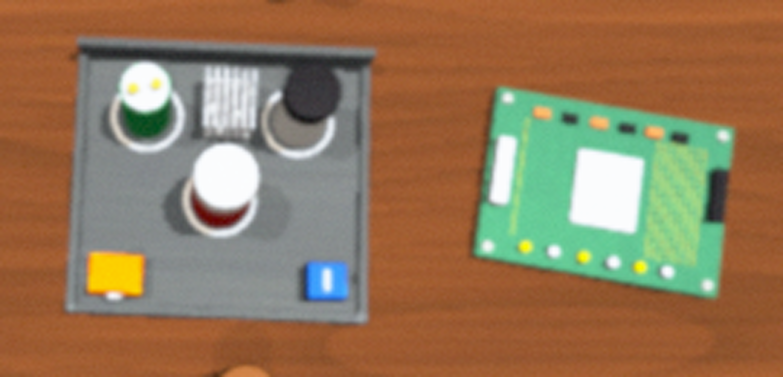

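View pics/wrist0.png

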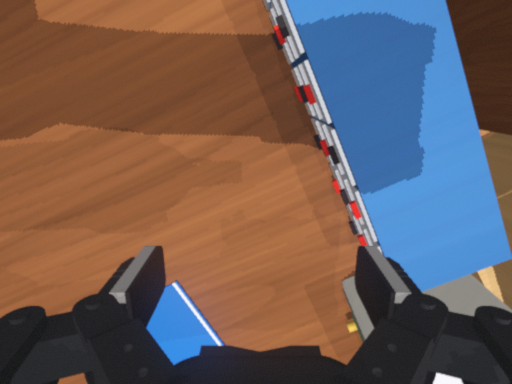

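```bash
cat > go.py <<'E'
import sys
from h import *
from scipy.spatial.transform import Rotation as Ro
def plan(x,y,z,jaw=87.2):
    s=get_state(); q=s['tcp_rot']; R=Ro.from_quat([q[1],q[2],q[3],q[0]]).as_matrix()
    cur=np.degrees(np.arctan2(R[1,1],R[0,1])); turn=-((jaw-cur+90)%180-90)
    d=R.T@(np.array([x,y,z])-s['tcp_pos'])
    print('t',round(s['time'],2),'tcp',s['tcp_pos'].round(4),'jaw',cur.round(2),'turn tool z',turn.round(2),'shift tool mm',(d*1000).round(1),'gap',round(s['finger_gap'],4),'F',s['wrist_force'].round(1),'tilt',np.degrees(np.arccos(-R[2,2])).round(2),'q',s['joint_pos'].round(2))
if __name__=='__main__': plan(*map(float,sys.argv[1:]))
E
python3 -m creep '[[[0,0,0],[0,0,-7.3]],[[0,0,0],[0,0,-7.3]],[[0,0,0],[0,0,-7.3]]]' 1 40
python3 go.py .537 -.0193 .25
```

```text
time: 0.52
tcp_pos: [0.2598, 0.5683, 0.3036]
tcp_rot: [-0.0, 0.021, 1.0, -0.0]
wrist_force: [-0.1, 0.5, -0.7]
finger_gap: 0.0852
t 0.53 tcp [0.2598 0.5683 0.3036] jaw 87.57 turn tool z 0.37 shift tool mm [-301.8 -575.3   53.9] gap 0.0852 F [-0.1  0.5 -0.7] tilt 0.03 q [-1.13  0.42 -0.08  1.61  0.04  1.11  0.31]
```

```bash

python3 -m creep '[[[-0.025,-0.048,0],[0,0,0]],[[-0.025,-0.048,0],[0,0,0]],[[-0.025,-0.048,0],[0,0,0]],[[-0.025,-0.048,0],[0,0,0]],[[-0.025,-0.048,0],[0,0,0]]]' | head -2
python3 -m creep '[[[-0.025,-0.048,0],[0,0,0]],[[-0.025,-0.048,0],[0,0,0]],[[-0.025,-0.048,0],[0,0,0]],[[-0.025,-0.048,0],[0,0,0]],[[-0.025,-0.048,0],[0,0,0]]]' | head -2
python3 go.py .537 -.0193 .25
```

```text
time: 1.15
tcp_pos: [0.374, 0.3211, 0.3039]
time: 1.78
tcp_pos: [0.4877, 0.0756, 0.304]
t 1.77 tcp [0.4877 0.0756 0.304 ] jaw 87.35 turn tool z 0.15 shift tool mm [-53.7 -92.6  54. ] gap 0.0856 F [0.4 0.9 0.2] tilt 0.01 q [-0.43  0.18  0.24  1.94 -0.05  1.02  1.36]
```

Stop behind (−x of) the tray for a wrist look from above.

```bash

python3 -m creep '[[[0.0,-0.05,0],[0,0,0]],[[0.0,-0.045,0],[0,0,0]],[[0,0,0],[0,0,0]],[[0,0,0],[0,0,0]]]' | head -2
python3 - <<'E'
from h import *
im,d,c=snap('wrist','w1'); im,d,c=snap('top','t1')
E
python3 go.py .537 -.0193 .25
```

```text
time: 2.28
tcp_pos: [0.4828, -0.0171, 0.3038]
t 2.38 tcp [ 0.4828 -0.0166  0.3038] jaw 87.42 turn tool z 0.22 shift tool mm [-54.2  -0.3  53.8] gap 0.0854 F [ 0.1  0.1 -0.4] tilt 0.01 q [-0.3   0.16  0.31  1.97 -0.06  1.02  1.55]
```

View pics/w1.png

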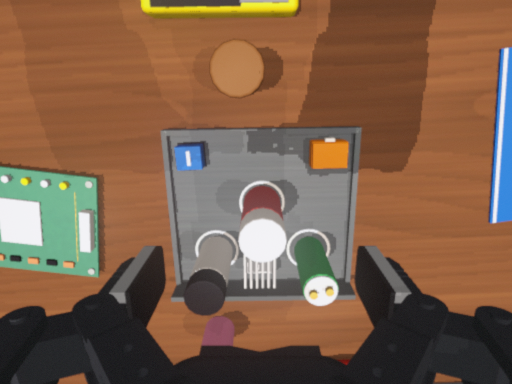

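View pics/t1.png

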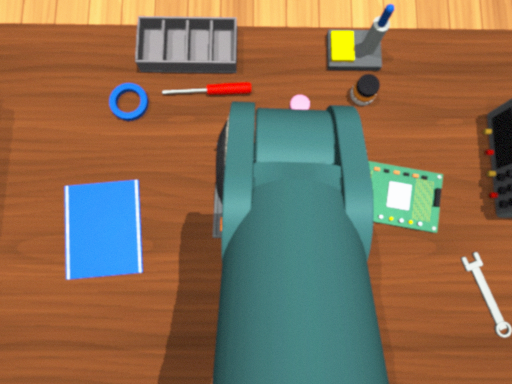

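The wrist view shows the whole tray: can top at (263,240), bottle cap at (205,294), capacitor top at (320,292), heat sink fins at (260,272), parts box at (329,154) and relay at (190,156).

```bash
cat > m2.py <<'E'
from h import *
z=np.load('pics/w1.npz'); im,d=z['im'],z['d']; c={k:z[k] for k in('K','R','t')}
P=pts(d,c); print('cam',(-c['R'].T@c['t'].ravel()).round(3))
Y,X=np.mgrid[:384,:512]
def top(n,lo,hi,r):
    m=(P[...,2]>lo)&(P[...,2]<hi)&(X>=r[0])&(X<=r[1])&(Y>=r[2])&(Y<=r[3])
    q=P[m]; (x,y),rad=cv2.minEnclosingCircle(q[:,:2].astype(np.float32)*1000)
    print(n,m.sum(),q.mean(0).round(4),'enc',round(x,1),round(y,1),round(rad,1),'z',np.percentile(q[:,2],[5,50,95]).round(4))
top('can',.108,.115,(235,290,210,265))
top('bot',.103,.11,(180,230,265,320))
top('cap',.0915,.098,(300,342,270,310))
# ring/tray edges via rays
hsv=cv2.cvtColor(im,cv2.COLOR_BGR2HSV); H,S,V=[hsv[...,i].astype(int) for i in range(3)]
def rect(n,m,zp):
    k,l,st,ce=cv2.connectedComponentsWithStats(m.astype(np.uint8)); i=1+np.argmax(st[1:,4])
    cn=max(cv2.findContours((l==i).astype(np.uint8),0,1)[0],key=cv2.contourArea)
    w=np.array([ray(u,v,zp,c)[:2]*1000 for u,v in cn[:,0]],np.float32); r=cv2.minAreaRect(w)
    print(n,st[i],[np.round(a,1) for a in r])
rect('hs',(S<60)&(V>130)&(X>238)&(X<280)&(Y>258)&(Y<295),.046)
rect('box',(H>5)&(H<25)&(S>180)&(V>180)&(X>300)&(X<360)&(Y>130)&(Y<180),.028)
rect('relay',(H>95)&(H<125)&(S>150)&(X>165)&(X<215)&(Y>135)&(Y<180),.028)
rect('pad',(S<50)&(V>190)&(X<50)&(Y>190)&(Y<250),.015)
for n,(u,v) in dict(trayFL=(360,128),trayFR=(163,130)).items(): print(n,ray(u,v,.02,c).round(4))
E
python3 m2.py
```

```text
cam [ 0.408 -0.013  0.374]
can 1695 [ 0.5352 -0.0174  0.1109] enc 536.3 -17.4 21.8 z [0.1095 0.111  0.1121]
bot 1181 [ 0.5953 -0.0759  0.1059] enc 596.5 -76.1 20.3 z [0.1046 0.106  0.1071]
cap 786 [0.5976 0.0368 0.0956] enc 599.9 37.5 17.9 z [0.0927 0.0959 0.0971]
hs [239 259  41  30 979] [array([608.6, -23.6]), array([45.9, 37.6]), np.float64(87.4)]
box [313 142  35  26 889] [array([478. ,  58.7]), array([37.3, 27.2]), np.float64(87.4)]
relay [176 145  27  25 473] [array([473.9, -93.2]), array([25.4, 27.3]), np.float64(0.1)]
pad [   0  198   42   48 1777] [array([ 544.7, -305.7]), array([48.8, 57.1]), np.float64(80.1)]
trayFL [0.4521 0.0923 0.02  ]
trayFR [ 0.4444 -0.1194  0.02  ]
```

```bash

python3 -m creep '[[[-0.027,0,0],[0,0,0]],[[-0.027,0.0,0.03],[0,0,0]],[[0,0,0.05],[0,0,0]],[[0,0,0.04],[0,0,0]],[[0,0,0],[0,0,0]]]' | head -2
python3 go.py .5365 -.018 .128
```

```text
time: 3.0
tcp_pos: [0.5356, -0.0192, 0.1818]
t 3.0 tcp [ 0.5356 -0.0192  0.1818] jaw 87.41 turn tool z 0.21 shift tool mm [-1.1  1.3 53.8] gap 0.0854 F [ 0.  -0.7  0.1] tilt 0.28 q [-0.25  0.43  0.28  1.94 -0.16  0.8   1.65]
```

```bash

python3 -m creep '[[[-0.001,0.001,0.027],[0,0,0]],[[0,0.0,0.027],[0,0,0]],[[0,0,0],[0,0,0]]]' | head -2
python3 go.py .5365 -.018 .128
python3 -m creep '[[[0,0,0],[0,0,0]],[[0,0,0],[0,0,0]],[[0,0,0],[0,0,0]],[[0,0,0],[0,0,0]],[[0,0,0],[0,0,0]]]' -1 30
python3 go.py .5365 -.018 .128
```

```text
time: 3.38
tcp_pos: [0.5379, -0.0187, 0.1304]
t 3.38 tcp [ 0.5379 -0.0187  0.1304] jaw 87.38 turn tool z 0.18 shift tool mm [1.4 0.6 2.4] gap 0.0854 F [ 0.  -0.3  0.5] tilt 0.05 q [-0.23  0.51  0.26  1.96 -0.2   0.69  1.67]
time: 4.0
tcp_pos: [0.5385, -0.019, 0.1311]
tcp_rot: [0.001, 0.023, 1.0, 0.0]
wrist_force: [-0.7, 1.6, 10.7]
finger_gap: 0.0433
t 4.0 tcp [ 0.5385 -0.019   0.1311] jaw 87.34 turn tool z 0.14 shift tool mm [2.1 0.9 3.1] gap 0.0433 F [-0.7  1.6 10.7] tilt 0.11 q [-0.23  0.51  0.26  1.96 -0.2   0.69  1.67]
```

```bash

python3 -m creep '[[[0,0,-0.01],[0,0,0]],[[0,0.0,-0.03],[0,0,0]],[[0,0,-0.04],[0,0,0]],[[0,0,-0.04],[0,0,0]],[[0,0.02,-0.015],[0,0,0]]]' - 40
python3 -m creep '[[[0.003,0.04,0],[0,0,0]],[[0.003,0.045,0],[0,0,0]],[[0.003,0.045,0],[0,0,0]],[[0.003,0.045,0],[0,0,0]],[[0.003,0.045,0],[0,0,0]]]' |head -2
python3 go.py .533 .332 .131
```

```text
time: 4.62
tcp_pos: [0.5391, -0.0004, 0.268]
tcp_rot: [0.002, 0.025, 1.0, -0.0]
wrist_force: [-0.0, -0.3, -1.6]
finger_gap: 0.0429
time: 5.25
tcp_pos: [0.5337, 0.2225, 0.2657]
t 5.25 tcp [0.5337 0.2225 0.2657] jaw 87.32 turn tool z 0.12 shift tool mm [  5.9 109.3 134.7] gap 0.043 F [ 0.5  0.5 -1.9] tilt 0.02 q [-0.61  0.38  0.21  1.78 -0.09  0.99  1.15]
```

```bash

python3 -m creep '[[[0.003,0.04,0],[0,0,0]],[[0.003,0.04,0],[0,0,0]],[[0.0,0.028,0.02],[0,0,0]],[[0,0,0.04],[0,0,0]],[[0,0,0.04],[0,0,0]]]' |head -2
python3 -m creep '[[[0,0,0.024],[0,0,0]],[[0,0,0],[0,0,0]]]' |head -2
python3 go.py .533 .332 .129
```

```text
time: 5.88
tcp_pos: [0.5329, 0.3297, 0.1645]
time: 6.12
tcp_pos: [0.5324, 0.3289, 0.1399]
t 6.12 tcp [0.5324 0.3289 0.1399] jaw 87.33 turn tool z 0.13 shift tool mm [-0.5  3.2 10.9] gap 0.0434 F [-0.3 -0.5 -1. ] tilt 0.17 q [-0.72  0.61  0.15  1.73 -0.12  0.81  1.02]
```

```bash

python3 -m creep '[[[0,0,0.008],[0,0,0]],[[0,0,0.003],[0,0,0]],[[0,0,0],[0,0,0]]]' 
python3 go.py .533 .332 .129
```

```text
time: 6.5
tcp_pos: [0.5331, 0.3295, 0.1303]
tcp_rot: [0.0, 0.023, 1.0, 0.0]
wrist_force: [0.3, -0.3, -0.5]
finger_gap: 0.0431
t 6.5 tcp [0.5331 0.3295 0.1303] jaw 87.34 turn tool z 0.14 shift tool mm [0.2 2.5 1.3] gap 0.0431 F [ 0.3 -0.3 -0.5] tilt 0.02 q [-0.71  0.63  0.15  1.73 -0.12  0.79  1.02]
```

```bash

python3 -m creep '[[[0,0,0.002],[0,0,0]],[[0,0,0],[0,0,0]]]' 
python3 -m creep '[[[0,0,0],[0,0,0]],[[0,0,0],[0,0,0]],[[0,0,0],[0,0,0]],[[0,0,0],[0,0,0]]]' 1
python3 go.py .533 .332 .129
python3 -m creep '[[[0,0,-0.02],[0,0,0]],[[0,0,-0.05],[0,0,0]],[[0,0,-0.06],[0,0,0]],[[0,0,0],[0,0,0]],[[0,0,0],[0,0,0]]]' 
python3 - <<'E'
from h import *
snap('wrist','w2'); snap('top','t2')
E
python3 go.py .6 .037 .245
```

```text
time: 6.75
tcp_pos: [0.5333, 0.3295, 0.1283]
tcp_rot: [0.0, 0.023, 1.0, 0.0]
wrist_force: [0.2, 0.1, 1.4]
finger_gap: 0.0432
time: 7.25
tcp_pos: [0.533, 0.3294, 0.1279]
tcp_rot: [-0.0, 0.023, 1.0, -0.0]
wrist_force: [-0.6, 0.1, -0.5]
finger_gap: 0.0856
t 7.25 tcp [0.533  0.3294 0.1279] jaw 87.33 turn tool z 0.13 shift tool mm [ 0.1  2.6 -1.1] gap 0.0856 F [-0.6  0.1 -0.5] tilt 0.0 q [-0.71  0.63  0.15  1.74 -0.13  0.78  1.02]
time: 7.88
tcp_pos: [0.5329, 0.3294, 0.2588]
tcp_rot: [0.0, 0.023, 1.0, 0.0]
wrist_force: [-0.3, 0.7, -0.1]
finger_gap: 0.0856
t 7.97 tcp [0.5326 0.3292 0.2574] jaw 87.33 turn tool z 0.13 shift tool mm [ -80.9 -288.8   12.5] gap 0.0853 F [-0.2  0.3 -0.6] tilt 0.08 q [-0.74  0.47  0.18  1.66 -0.09  1.02  1.  ]
```

View pics/w2.png

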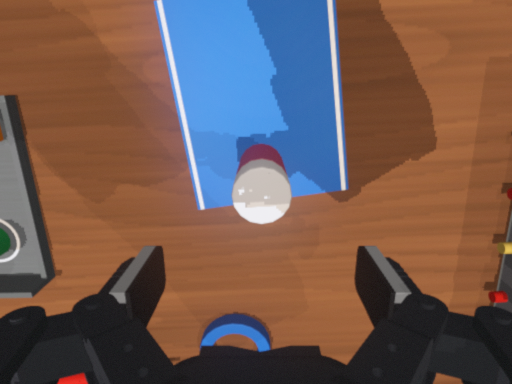

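View pics/t2.png

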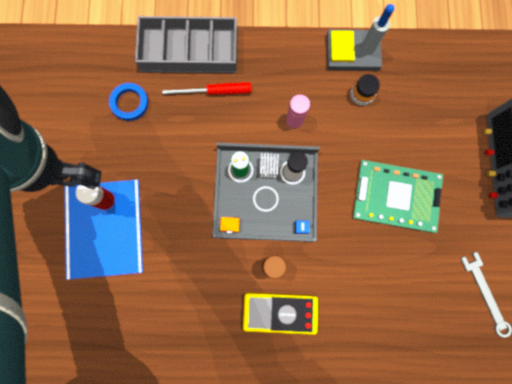

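The can stands on the mat near its far edge (the edge runs from (202,209) to (347,189)). In the top view the tray centre ring is free at (265,199).

```bash
python3 - <<'E'
from h import *
z=np.load('pics/w2.npz'); c={k:z[k] for k in('K','R','t')}; P=pts(z['d'],c)
for p in [(202,209),(347,189),(157,0),(330,0)]: print(p,ray(*p,.003,c)[:2].round(4))
Y,X=np.mgrid[:384,:512]; m=(P[...,2]>.1)&(P[...,2]<.112)&(X>225)&(X<300)&(Y>150)&(Y<230)
q=P[m]; print(m.sum(),q.mean(0),cv2.minEnclosingCircle(q[:,:2].astype(np.float32)*1000))
z=np.load('pics/t2.npz'); c={k:z[k] for k in('K','R','t')}
for p in [(65,278),(143,272),(66,186),(138,180)]: print(p,ray(*p,.003,c)[:2].round(4))
im=z['im'];cv2.imwrite('pics/t2z.png',cv2.resize(im[135:250,205:330],None,fx=5,fy=5,interpolation=cv2.INTER_CUBIC))
E
```

```text
(202, 209) [0.5768 0.2661]
(347, 189) [0.5616 0.4198]
(157, 0) [0.3778 0.2455]
(330, 0) [0.3849 0.3991]
2778 [0.52952343 0.33087157 0.10775108] ((530.948974609375, 330.61077880859375), 22.01226806640625)
(65, 278) [0.3656 0.4022]
(143, 272) [0.3789 0.2396]
(66, 186) [0.5621 0.416 ]
(138, 180) [0.5766 0.2603]
```

View pics/t2z.png

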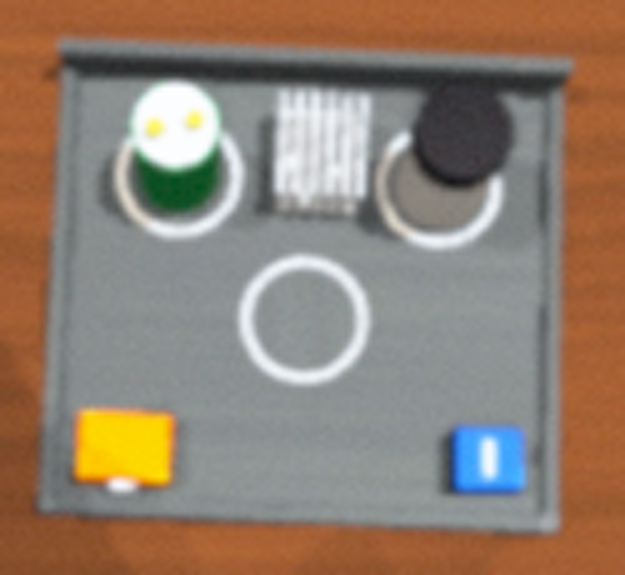

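```bash

python3 -m creep '[[[-0.013,-0.04,0],[0,0,0]],[[-0.014,-0.05,0],[0,0,0]],[[-0.014,-0.05,0],[0,0,0]],[[-0.014,-0.05,0],[0,0,0]],[[-0.014,-0.05,0],[0,0,0]]]' |head -2
python3 -m creep '[[[-0.012,-0.049,0],[0,0,0]],[[0,0,0.04],[0,0,0]],[[0,0,0.04],[0,0,0]],[[0,0,0],[0,0,0]]]' |head -2
python3 go.py .600 .037 .122
```

```text
time: 8.6
tcp_pos: [0.5906, 0.0848, 0.2571]
time: 9.1
tcp_pos: [0.5988, 0.0367, 0.175]
t 9.1 tcp [0.5988 0.0367 0.175 ] jaw 87.32 turn tool z 0.12 shift tool mm [-1.5  0.4 53. ] gap 0.0855 F [-0.7  0.5  0.3] tilt 0.35 q [-0.3   0.53  0.24  1.78 -0.16  0.85  1.54]
```

```bash

python3 -m creep '[[[0,0,0.027],[0,0,0]],[[0,0,0.025],[0,0,0]],[[0,0,0],[0,0,0]],[[0,0,0],[0,0,0]]]' |head -2
python3 go.py .600 .037 .122
python3 -m creep '[[[0,0,0],[0,0,0]],[[0,0,0],[0,0,0]],[[0,0,0],[0,0,0]],[[0,0,0],[0,0,0]],[[0,0,0],[0,0,0]]]' -1 40
python3 go.py .600 .037 .122
```

```text
time: 9.6
tcp_pos: [0.6012, 0.037, 0.1276]
t 9.6 tcp [0.6012 0.037  0.1276] jaw 87.34 turn tool z 0.14 shift tool mm [ 1.2 -0.1  5.6] gap 0.0856 F [-0.1  1.   0.5] tilt 0.09 q [-0.28  0.6   0.22  1.8  -0.18  0.75  1.56]
time: 10.22
tcp_pos: [0.6007, 0.037, 0.1264]
tcp_rot: [0.0, 0.023, 1.0, 0.0]
wrist_force: [-1.5, 0.0, 6.7]
finger_gap: 0.0349
t 10.22 tcp [0.6007 0.037  0.1264] jaw 87.33 turn tool z 0.13 shift tool mm [ 0.7 -0.   4.4] gap 0.0349 F [-1.5  0.   6.7] tilt 0.03 q [-0.28  0.6   0.22  1.8  -0.18  0.75  1.56]
```

```bash

python3 -m creep '[[[0,0,-0.01],[0,0,0]],[[0,0.0,-0.03],[0,0,0]],[[0,0,-0.045],[0,0,0]],[[0,0,-0.035],[0,0,0]],[[0.02,0.03,-0.01],[0,0,0]]]' 
python3 -m creep '[[[0.025,0.045,0],[0,0,0]],[[0.025,0.045,0],[0,0,0]],[[0.025,0.045,0],[0,0,0]],[[0.025,0.045,0],[0,0,0]],[[0.02,0.045,0],[0,0,0]]]' |head -2
python3 go.py .468 .329 .126
```

```text
time: 10.85
tcp_pos: [0.583, 0.066, 0.2589]
tcp_rot: [0.002, 0.025, 1.0, -0.0]
wrist_force: [0.1, 0.4, -1.9]
finger_gap: 0.0352
time: 11.48
tcp_pos: [0.4715, 0.2996, 0.2567]
t 11.47 tcp [0.4715 0.2996 0.2567] jaw 87.33 turn tool z 0.13 shift tool mm [  4.9  29.2 130.7] gap 0.0354 F [ 1.3  1.1 -0.3] tilt 0.03 q [-0.76  0.35  0.17  1.83 -0.07  0.96  0.96]
```

```bash

python3 -m creep '[[[0.005,0.03,0],[0,0,0]],[[0,0,0.04],[0,0,0]],[[0,0,0.045],[0,0,0]],[[0,0,0.03],[0,0,0]],[[0,0,0],[0,0,0]]]' |head -2
python3 go.py .468 .329 .123
```

```text
time: 12.1
tcp_pos: [0.4682, 0.3278, 0.1397]
t 12.1 tcp [0.4682 0.3278 0.1397] jaw 87.33 turn tool z 0.13 shift tool mm [ 0.2  1.3 16.7] gap 0.0351 F [ 0.1  0.4 -1.4] tilt 0.2 q [-0.77  0.54  0.13  1.87 -0.1   0.74  0.94]
```

```bash

python3 -m creep '[[[0,0,0.008],[0,0,0]],[[0,0,0.005],[0,0,0]],[[0,0,0],[0,0,0]],[[0,0,0],[0,0,0]]]' 
python3 go.py .468 .329 .1235
```

```text
time: 12.6
tcp_pos: [0.4691, 0.3285, 0.1283]
tcp_rot: [0.0, 0.023, 1.0, 0.0]
wrist_force: [-0.8, -0.0, -1.5]
finger_gap: 0.0354
t 12.6 tcp [0.4691 0.3285 0.1283] jaw 87.33 turn tool z 0.13 shift tool mm [1.1 0.4 4.8] gap 0.0354 F [-0.8 -0.  -1.5] tilt 0.03 q [-0.77  0.55  0.13  1.88 -0.1   0.72  0.95]
```

```bash

python3 -m creep '[[[0,0,0.003],[0,0,0]],[[0,0,0.001],[0,0,0]],[[0,0,0],[0,0,0]],[[0,0,0],[0,0,0]]]' 
python3 go.py .468 .329 .1235
```

```text
time: 13.1
tcp_pos: [0.4689, 0.3284, 0.1239]
tcp_rot: [-0.0, 0.023, 1.0, -0.0]
wrist_force: [-0.0, 0.3, -1.2]
finger_gap: 0.0351
t 13.1 tcp [0.4689 0.3284 0.1239] jaw 87.33 turn tool z 0.13 shift tool mm [0.9 0.6 0.4] gap 0.0351 F [-0.   0.3 -1.2] tilt 0.01 q [-0.77  0.56  0.13  1.88 -0.11  0.71  0.95]
```

```bash

python3 -m creep '[[[0,0,0.0015],[0,0,0]],[[0,0,0],[0,0,0]]]' 
python3 -m creep '[[[0,0,0],[0,0,0]],[[0,0,0],[0,0,0]],[[0,0,0],[0,0,0]],[[0,0,0],[0,0,0]]]' 1
python3 -m creep '[[[0,0,-0.02],[0,0,0]],[[0,0,-0.05],[0,0,0]],[[0,0,-0.06],[0,0,0]],[[0,0,0],[0,0,0]]]' |head -2
python3 - <<'E'
from h import *
snap('wrist','w3')
E
python3 go.py .596 -.076 .245
```

```text
time: 13.35
tcp_pos: [0.4692, 0.3288, 0.1232]
tcp_rot: [0.0, 0.023, 1.0, 0.0]
wrist_force: [-2.3, -0.6, 12.3]
finger_gap: 0.0353
time: 13.85
tcp_pos: [0.4689, 0.3284, 0.1223]
tcp_rot: [-0.0, 0.023, 1.0, -0.0]
wrist_force: [-0.6, -0.2, 0.7]
finger_gap: 0.0855
time: 14.35
tcp_pos: [0.4703, 0.3293, 0.2568]
t 14.4 tcp [0.4694 0.3288 0.2543] jaw 87.33 turn tool z 0.13 shift tool mm [-145.3 -398.5    8.7] gap 0.0856 F [-0.2 -1.2 -0.4] tilt 0.2 q [-0.79  0.38  0.16  1.8  -0.07  0.96  0.92]
```

View pics/w3.png

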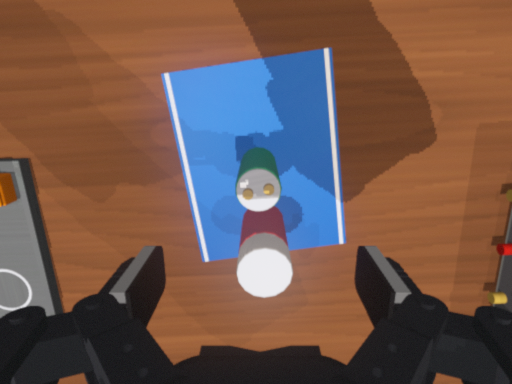

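Can and capacitor both stand on the mat (tops at (265,265) and (259,188)). The bottle is next.

```bash

python3 -m creep '[[[-0.016,-0.04,0],[0,0,0]],[[-0.018,-0.051,0],[0,0,0]],[[-0.019,-0.051,0],[0,0,0]],[[-0.019,-0.051,0],[0,0,0]],[[-0.019,-0.051,0],[0,0,0]]]' |head -2
python3 -m creep '[[[-0.019,-0.051,0],[0,0,0]],[[-0.019,-0.051,0],[0,0,0]],[[-0.016,-0.051,0],[0,0,0]],[[0,0,0.04],[0,0,0]],[[0,0,0.03],[0,0,0]]]' |head -2
python3 -m creep '[[[0,0,0],[0,0,0]]]' |head -2
python3 go.py .596 -.076 .126
```

```text
time: 15.02
tcp_pos: [0.5483, 0.0787, 0.2513]
time: 15.65
tcp_pos: [0.5944, -0.0756, 0.1798]
time: 15.78
tcp_pos: [0.5938, -0.0748, 0.1797]
t 15.78 tcp [ 0.5938 -0.0748  0.1797] jaw 87.32 turn tool z 0.12 shift tool mm [-2.5 -1.  53.7] gap 0.0855 F [ 0.4 -0.2  0.6] tilt 0.31 q [-0.14  0.53  0.29  1.79 -0.19  0.86  1.75]
```

```bash

python3 -m creep '[[[0,-0.001,0.027],[0,0,0]],[[0,0,0.027],[0,0,0]],[[0,0,0],[0,0,0]],[[0,0,0],[0,0,0]]]' |head -2
python3 go.py .596 -.076 .126
python3 -m creep '[[[0,0,0],[0,0,0]],[[0,0,0],[0,0,0]],[[0,0,0],[0,0,0]],[[0,0,0],[0,0,0]],[[0,0,0],[0,0,0]]]' -1 40
python3 go.py .596 -.076 .126
```

```text
time: 16.27
tcp_pos: [0.5959, -0.076, 0.1299]
t 16.27 tcp [ 0.5959 -0.076   0.1299] jaw 87.34 turn tool z 0.14 shift tool mm [-0.1 -0.   3.9] gap 0.0851 F [ 0.1 -0.   0.1] tilt 0.08 q [-0.13  0.6   0.26  1.81 -0.22  0.76  1.78]
time: 16.9
tcp_pos: [0.5955, -0.0759, 0.129]
tcp_rot: [0.0, 0.023, 1.0, 0.0]
wrist_force: [-1.1, 0.3, 6.8]
finger_gap: 0.039
t 16.9 tcp [ 0.5955 -0.0759  0.129 ] jaw 87.33 turn tool z 0.13 shift tool mm [-0.5 -0.   3. ] gap 0.039 F [-1.1  0.3  6.8] tilt 0.05 q [-0.12  0.6   0.26  1.81 -0.22  0.76  1.78]
```

```bash

python3 -m creep '[[[0,0,-0.01],[0,0,0]],[[0,0.0,-0.03],[0,0,0]],[[0,0,-0.045],[0,0,0]],[[0,0,-0.04],[0,0,0]],[[0.02,0.03,-0.01],[0,0,0]]]' |head -2
python3 -m creep '[[[0.025,0.046,0],[0,0,0]],[[0.025,0.046,0],[0,0,0]],[[0.025,0.046,0],[0,0,0]],[[0.025,0.046,0],[0,0,0]],[[0.025,0.046,0],[0,0,0]]]' |head -2
python3 -m creep '[[[0.025,0.046,0],[0,0,0]],[[0.025,0.046,0],[0,0,0]],[[0.016,0.044,0],[0,0,0]],[[0,0,0.03],[0,0,0]],[[0,0,0],[0,0,0]]]'
python3 go.py .403 .329 .126
```

```text
time: 17.52
tcp_pos: [0.5776, -0.0468, 0.2666]
time: 18.15
tcp_pos: [0.4615, 0.1919, 0.2641]
time: 18.77
tcp_pos: [0.4022, 0.3289, 0.2325]
tcp_rot: [-0.001, 0.023, 1.0, -0.001]
wrist_force: [-1.1, -0.3, -0.3]
finger_gap: 0.0393
t 18.77 tcp [0.4022 0.3289 0.2325] jaw 87.35 turn tool z 0.15 shift tool mm [ -1.    0.4 106.4] gap 0.0393 F [-1.1 -0.3 -0.3] tilt 0.18 q [-0.84  0.32  0.11  1.94 -0.04  0.88  0.82]
```

```bash

python3 -m creep '[[[0,0,0.035],[0,0,0]],[[0,0,0.04],[0,0,0]],[[0,0,0.02],[0,0,0]],[[0,0,0],[0,0,0]],[[0,0,0],[0,0,0]]]' |head -2
python3 go.py .403 .329 .126
```

```text
time: 19.4
tcp_pos: [0.4036, 0.3296, 0.1399]
t 19.4 tcp [0.4036 0.3296 0.1399] jaw 87.29 turn tool z 0.09 shift tool mm [ 0.6 -0.7 13.9] gap 0.0389 F [-0.6 -0.  -1.2] tilt 0.09 q [-0.82  0.46  0.09  2.   -0.07  0.68  0.84]
```

```bash

python3 -m creep '[[[0,0,0.008],[0,0,0]],[[0,0,0.003],[0,0,0]],[[0,0,0.001],[0,0,0]],[[0,0,0.001],[0,0,0]],[[0,0,0],[0,0,0]]]' 
python3 go.py .403 .329 .126
```

```text
time: 20.02
tcp_pos: [0.403, 0.3295, 0.126]
tcp_rot: [0.0, 0.023, 1.0, 0.0]
wrist_force: [-3.4, -3.9, 11.8]
finger_gap: 0.0396
t 20.02 tcp [0.403  0.3295 0.126 ] jaw 87.32 turn tool z 0.12 shift tool mm [-0.  -0.5  0. ] gap 0.0396 F [-3.4 -3.9 11.8] tilt 0.01 q [-0.82  0.48  0.09  2.01 -0.07  0.65  0.84]
```

```bash

python3 -m creep '[[[0,0,0],[0,0,0]],[[0,0,0],[0,0,0]],[[0,0,0],[0,0,0]],[[0,0,0],[0,0,0]]]' 1
python3 -m creep '[[[0,0,-0.02],[0,0,0]],[[0,0,-0.05],[0,0,0]],[[0,0,-0.06],[0,0,0]],[[0,0,0],[0,0,0]]]' |head -2
python3 - <<'E'
from h import *
snap('wrist','w4');snap('top','t4')
E
python3 go.py .55 -.022 .25
```

```text
time: 20.52
tcp_pos: [0.4029, 0.3295, 0.1254]
tcp_rot: [-0.0, 0.023, 1.0, -0.0]
wrist_force: [-0.3, 0.4, -0.2]
finger_gap: 0.0855
time: 21.02
tcp_pos: [0.4041, 0.3305, 0.2596]
t 21.12 tcp [0.4029 0.3295 0.2558] jaw 87.34 turn tool z 0.14 shift tool mm [-163.3 -344.3    5.6] gap 0.0853 F [-0.7  0.  -1.7] tilt 0.06 q [-0.84  0.29  0.11  1.92 -0.04  0.93  0.82]
```

View pics/w4.png

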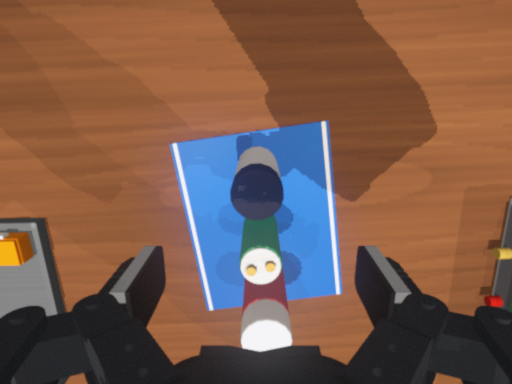

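View pics/t4.png

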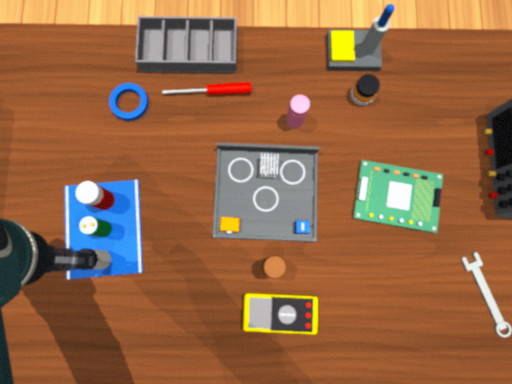

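All three stand on the mat, with tops at (257,190), (261,266) and (266,325) in the wrist view. The heat sink sits undisturbed at (269,164) in the top view. Next I move to look at it.

```bash

python3 -m creep '[[[-0.018,-0.04,0],[0,0,0]],[[-0.022,-0.05,0],[0,0,0]],[[-0.025,-0.052,0],[0,0,0]],[[-0.025,-0.052,0],[0,0,0]],[[-0.025,-0.052,0],[0,0,0]]]' |head -2
python3 -m creep '[[[-0.025,-0.052,0],[0,0,0]],[[-0.022,-0.046,0],[0,0,0]],[[0,0,0],[0,0,0]],[[0,0,0],[0,0,0]]]' |head -2
cat > hs.py <<'E'
from h import *
import sys
im,d,c=snap('wrist',sys.argv[1]); P=pts(d,c)
m=(P[...,2]>.038)&(P[...,2]<.054)&(P[...,0]>.57)&(P[...,0]<.632)&(abs(P[...,1]+.022)<.05)
k,l,st,ce=cv2.connectedComponentsWithStats(m.astype(np.uint8)); i=1+np.argmax(st[1:,4]); q=P[l==i]
print(st[i],'z',np.percentile(q[:,2],[5,50,95]).round(4)); r=cv2.minAreaRect(q[:,:2].astype(np.float32)*1000); print('depth rect',r)
hsv=cv2.cvtColor(im,cv2.COLOR_BGR2HSV)
ys,xs=np.nonzero(cv2.dilate((l==i).astype(np.uint8),np.ones((5,5)))&((hsv[...,1]<60)&(hsv[...,2]>150)).astype(np.uint8))
w=np.array([ray(u,v,.046,c)[:2]*1000 for u,v in zip(xs,ys)],np.float32); print('bright rect',cv2.minAreaRect(w))
ys0,xs0=np.nonzero(l==i); x0,y0=int(xs0.mean()),int(ys0.mean()); cv2.imwrite('pics/'+sys.argv[1]+'z.png',cv2.resize(im[max(y0-60,0):y0+60,max(x0-80,0):x0+80],None,fx=4.5,fy=4.5,interpolation=cv2.INTER_CUBIC)); print(x0,y0)
E
python3 hs.py w5; python3 go.py .604 -.023 .25
```

```text
time: 21.75
tcp_pos: [0.5063, 0.0766, 0.2542]
time: 22.25
tcp_pos: [0.5482, -0.0213, 0.2542]
[263 213   3  47 141] z [0.0435 0.046  0.0469]
depth rect ((605.581298828125, -19.808013916015625), (1.9405392408370972, 44.609737396240234), 87.48593139648438)
bright rect ((603.1211547851562, -19.700393676757812), (5.644412517547607, 48.84858703613281), 87.41236877441406)
264 236
t 22.3 tcp [ 0.5482 -0.0208  0.2545] jaw 87.39 turn tool z 0.19 shift tool mm [-55.8   0.3   4.4] gap 0.0853 F [ 0.5  0.9 -0. ] tilt 0.1 q [-0.27  0.35  0.31  1.86 -0.13  0.95  1.62]
```

View pics/w5.png

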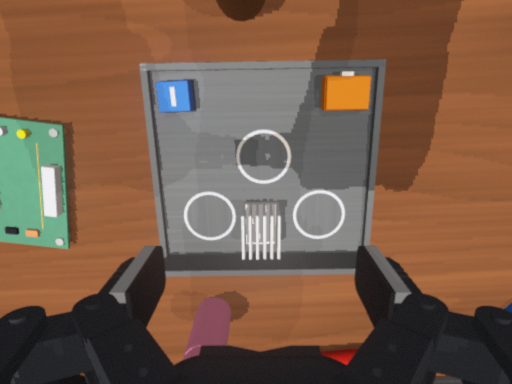

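View pics/w5z.png

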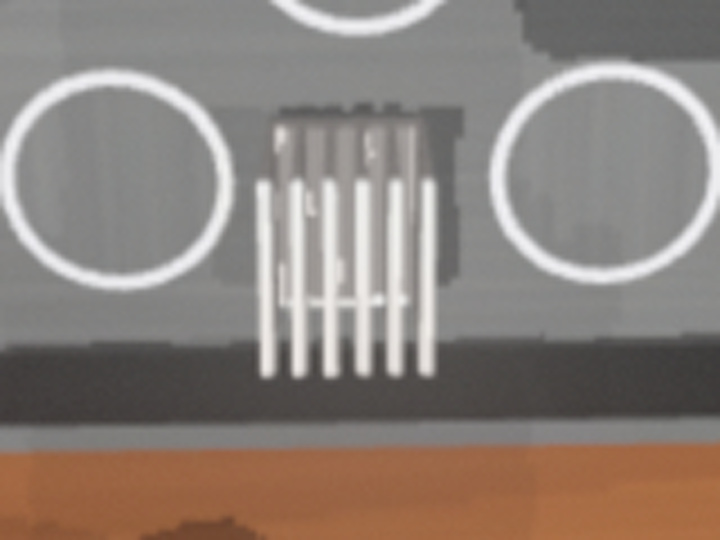

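```bash
python3 - <<'E'
from h import *
z=np.load('pics/w5.npz'); c={k:z[k] for k in('K','R','t')}
A=np.array([ray(184+a/4.5-.4,176+b/4.5-.4,.046,c)[:2] for a,b in [(257,180),(437,180),(437,377),(262,377)]])
print(A.round(4),A.mean(0).round(4),np.linalg.norm(A-np.roll(A,-1,0),axis=1).round(4))
for i,j in((0,3),(1,2)): e=A[j]-A[i]; print('x-axis ang',np.degrees(np.arctan2(e[1],e[0])).round(1))
hsv=cv2.cvtColor(z['im'],cv2.COLOR_BGR2HSV); Y,X=np.mgrid[:384,:512]
m=((hsv[...,2]>195)&(hsv[...,1]<40)&(X>236)&(X<286)&(Y>213)&(Y<263)).astype(np.uint8)
k,l,st,ce=cv2.connectedComponentsWithStats(m)
for i in range(1,k):
    if st[i,4]<30: continue
    ys,xs=np.nonzero(l==i); w=np.array([ray(u,v,.046,c)[:2] for u,v in zip(xs,ys)],np.float32)
    vx,vy,_,_=cv2.fitLine(w,2,0,.001,.001).ravel(); print(st[i],w.mean(0).round(4),w[:,0].min().round(4),w[:,0].max().round(4),np.degrees(np.arctan2(vy,vx)).round(1))
E
```

```text
[[ 0.5822 -0.0402]
 [ 0.5839 -0.0036]
 [ 0.6287 -0.0048]
 [ 0.627  -0.0419]] [ 0.6054 -0.0226] [0.0366 0.0448 0.0371 0.0448]
x-axis ang -2.3
x-axis ang -1.6
[241 216   4  43 107] [ 0.6037 -0.0399] 0.5827 0.6255 -2.1
[246 216   6  43 130] [ 0.6045 -0.0336] 0.583 0.6258 -1.9
[253 216  16  43 285] [ 0.605 -0.023] 0.5833 0.6265 -2.6
[270 216   4  43 142] [ 0.6046 -0.0129] 0.5839 0.6268 -3.3
[277 216   3  43  96] [ 0.607  -0.0065] 0.5842 0.6271 -2.4
```

```bash

python3 -m creep '[[[-0.027,0,0],[0,0,0]],[[-0.03,0,0.02],[0,0,0]],[[0,0,0.05],[0,0,0]],[[0,0,0.05],[0,0,0]],[[0,0,0],[0,0,0]]]' |head -2
python3 -m creep '[[[0,0,0],[0,0,0]]]' |head -2
python3 go.py .605 -.0228 .083
```

```text
time: 22.92
tcp_pos: [0.6036, -0.0231, 0.1324]
time: 23.05
tcp_pos: [0.6063, -0.0238, 0.1371]
t 23.05 tcp [ 0.6063 -0.0238  0.1371] jaw 87.38 turn tool z 0.18 shift tool mm [ 1.4  0.9 54.1] gap 0.0852 F [-0.9  0.1  0.5] tilt 0.09 q [-0.21  0.6   0.27  1.79 -0.21  0.78  1.69]
```

```bash

python3 -m creep '[[[0.001,0.001,0.027],[0,0,0]],[[0,0,0.025],[0,0,0]],[[0,0,0.002],[0,0,0]],[[0,0,0],[0,0,0]]]' |head -2
python3 go.py .605 -.0228 .083
python3 -m creep '[[[0,0,0],[0,0,0]],[[0,0,0],[0,0,0]],[[0,0,0],[0,0,0]],[[0,0,0],[0,0,0]],[[0,0,0],[0,0,0]]]' -1 35
python3 go.py .605 -.0228 .083
```

```text
time: 23.55
tcp_pos: [0.6056, -0.0232, 0.0834]
t 23.55 tcp [ 0.6056 -0.0232  0.0834] jaw 87.34 turn tool z 0.14 shift tool mm [0.6 0.4 0.4] gap 0.0852 F [ 0.2 -0.2  0.6] tilt 0.13 q [-0.19  0.68  0.24  1.8  -0.24  0.68  1.71]
time: 24.18
tcp_pos: [0.6049, -0.0233, 0.082]
tcp_rot: [0.0, 0.023, 1.0, 0.0]
wrist_force: [-2.1, 0.1, 7.3]
finger_gap: 0.0356
t 24.18 tcp [ 0.6049 -0.0233  0.082 ] jaw 87.33 turn tool z 0.13 shift tool mm [-0.   0.5 -1. ] gap 0.0356 F [-2.1  0.1  7.3] tilt 0.04 q [-0.19  0.68  0.24  1.81 -0.24  0.68  1.71]
```

```bash

python3 -m creep '[[[0,0,-0.01],[0,0,0]],[[0,0.0,-0.03],[0,0,0]],[[0,0,-0.045],[0,0,0]],[[0,0,-0.045],[0,0,0]],[[0.01,-0.03,-0.03],[0,0,0]]]' |head -2
python3 -m creep '[[[0.02,-0.045,0],[0,0,0]],[[0.02,-0.05,0],[0,0,0]],[[0.02,-0.05,0],[0,0,0]],[[0.02,-0.05,0],[0,0,0]],[[0.015,-0.05,0],[0,0,7.3]]]' |head -2
python3 -m creep '[[[0,0,0],[0,0,0]],[[0,0,0],[0,0,0]],[[0,0,0],[0,0,0]]]'
python3 - <<'E'
from h import *
snap('wrist','w6')
E
python3 go.py .543 -.307 .12 80.1
```

```text
time: 24.8
tcp_pos: [0.5939, -0.0512, 0.244]
time: 25.42
tcp_pos: [0.4859, -0.2946, 0.2422]
time: 25.8
tcp_pos: [0.4875, -0.2921, 0.2416]
tcp_rot: [0.0, 0.086, 0.996, 0.0]
wrist_force: [-0.4, 0.4, -0.6]
finger_gap: 0.0357
t 25.85 tcp [ 0.4875 -0.2921  0.2416] jaw 80.14 turn tool z 0.04 shift tool mm [-57.2  -5.2 121.6] gap 0.0356 F [-0.2 -0.  -0.7] tilt 0.02 q [ 0.15  0.41  0.42  1.83 -0.2   0.94  2.06]
```

View pics/w6.png

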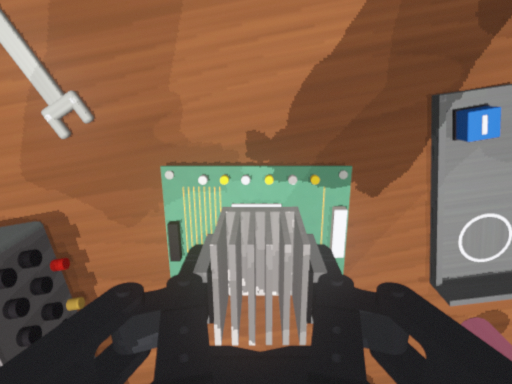

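The heat sink is held squarely between the fingers. The board's front edge runs from (162,167) to (352,167) and the pad's front edge is at (232..284,205).

```bash
python3 - <<'E'
from h import *
z=np.load('pics/w6.npz'); im=z['im']; c={k:z[k] for k in('K','R','t')}
hsv=cv2.cvtColor(im,cv2.COLOR_BGR2HSV); Y,X=np.mgrid[:384,:512]
g=((hsv[...,0]>45)&(hsv[...,0]<95)&(hsv[...,1]>60)).astype(np.uint8)
def edge(pix,zp):
    w=np.array([ray(u,v,zp,c)[:2] for u,v in pix],np.float32); vx,vy,x,y=cv2.fitLine(w,cv2.DIST_HUBER,0,.001,.001).ravel(); return np.array([vx,vy]),np.array([x,y])
top=[(u,np.nonzero(g[150:190,u])[0][0]+150-.5) for u in range(180,338)]
left=[(np.nonzero(g[v,140:200])[0][0]+140-.5,v) for v in range(176,205)]
right=[(340-0+np.nonzero(g[v,340:370])[0][-1]+.5,v) for v in range(176,205)]
dt,pt=edge(top,.013); dl,pl=edge(left,.013); dr,pr=edge(right,.013)
f=lambda a,b,c_,d:a+b*np.linalg.solve(np.c_[b,-d],c_-a)[0]
A=f(pt,dt,pl,dl);B=f(pt,dt,pr,dr); print('corners',A.round(4),B.round(4),'width',np.linalg.norm(A-B).round(4),'yang',np.degrees(np.arctan2(*(B-A)[::-1])).round(2))
yv=(B-A)/np.linalg.norm(B-A); xv=np.array([yv[1],-yv[0]]); print('centre',((A+B)/2+.065*xv).round(4))
p=[(u,np.nonzero((hsv[190:215,u,2]>190)&(hsv[190:215,u,1]<50))[0][0]+190-.5) for u in range(236,280)]
dp,pp=edge(p,.015); P1=ray(232,205,.015,c)[:2];P2=ray(282,205,.015,c)[:2]; print('pad',P1,P2,np.linalg.norm(P1-P2),'ang',np.degrees(np.arctan2(*dp[::-1])).round(2),'ctr',(pp+.028*xv).round(4))
E
```

```text
corners [ 0.4648 -0.3824] [ 0.4954 -0.206 ] width 0.179 yang 80.17
centre [ 0.5441 -0.3053]
pad [ 0.51412023 -0.32363398] [ 0.5223684  -0.27602232] 0.04832082722494719 ang 80.17 ctr [ 0.5448 -0.3013]
```

```bash

python3 -m creep '[[[-0.03,-0.002,0],[0,0,0]],[[-0.027,-0.002,0.02],[0,0,0]],[[0,0,0.04],[0,0,0]],[[0,0,0.04],[0,0,0]],[[0,0,0.01],[0,0,0]]]' |head -2
python3 -m creep '[[[0,0,0],[0,0,0]],[[0,0,0],[0,0,0]]]' |head -2
python3 go.py .5445 -.3053 .091 80.17
```

```text
time: 26.48
tcp_pos: [0.5419, -0.3057, 0.1293]
time: 26.72
tcp_pos: [0.5432, -0.3072, 0.1331]
t 26.73 tcp [ 0.5432 -0.3072  0.1331] jaw 80.04 turn tool z -0.13 shift tool mm [-0.9  2.1 42.1] gap 0.0355 F [-0.3  0.  -1. ] tilt 0.13 q [ 0.2   0.64  0.36  1.75 -0.3   0.8   2.1 ]
```

```bash

python3 -m creep '[[[0,0.002,0.025],[0,0,0]],[[0,0,0.01],[0,0,0]],[[0,0,0.003],[0,0,0]],[[0,0,0],[0,0,0]]]' |head -2
python3 -m creep '[[[0,0,0.002],[0,0,0]],[[0,0,0],[0,0,0]]]' 
python3 go.py .5445 -.3053 .091 80.17
```

```text
time: 27.22
tcp_pos: [0.543, -0.3052, 0.0941]
time: 27.48
tcp_pos: [0.5429, -0.305, 0.0916]
tcp_rot: [0.0, 0.087, 0.996, -0.0]
wrist_force: [-0.2, 0.6, -1.2]
finger_gap: 0.0354
t 27.48 tcp [ 0.5429 -0.305   0.0916] jaw 80.03 turn tool z -0.14 shift tool mm [-1.7 -0.   0.6] gap 0.0354 F [-0.2  0.6 -1.2] tilt 0.02 q [ 0.22  0.7   0.33  1.76 -0.32  0.73  2.11]
```

```bash

python3 -m creep '[[[-0.001,0,0.0015],[0,0,0]],[[0,0,0],[0,0,0]]]' 
python3 -m creep '[[[0,0,0],[0,0,0]],[[0,0,0],[0,0,0]],[[0,0,0],[0,0,0]],[[0,0,0],[0,0,0]]]' 1
python3 go.py .5445 -.3053 .091 80.17
python3 -m creep '[[[0,0,-0.015],[0,0,0]],[[0,0,-0.04],[0,0,0]],[[0.04,0,-0.05],[0,0,0]],[[0.03,0,-0.04],[0,0,0]],[[0,0,0],[0,0,0]]]' |head -2
python3 - <<'E'
from h import *
snap('wrist','w7')
E
```

```text
time: 27.72
tcp_pos: [0.5435, -0.3053, 0.0909]
tcp_rot: [-0.0, 0.087, 0.996, 0.0]
wrist_force: [-8.3, 5.5, 19.1]
finger_gap: 0.0356
time: 28.22
tcp_pos: [0.5438, -0.3051, 0.0899]
tcp_rot: [-0.0, 0.087, 0.996, -0.0]
wrist_force: [-0.4, -0.4, -0.2]
finger_gap: 0.0854
t 28.23 tcp [ 0.5438 -0.3051  0.0899] jaw 80.03 turn tool z -0.14 shift tool mm [-0.7 -0.  -1.1] gap 0.0854 F [-0.4 -0.4 -0.2] tilt 0.01 q [ 0.22  0.71  0.33  1.76 -0.32  0.73  2.11]
time: 28.85
tcp_pos: [0.4751, -0.2939, 0.2378]
```

View pics/w7.png

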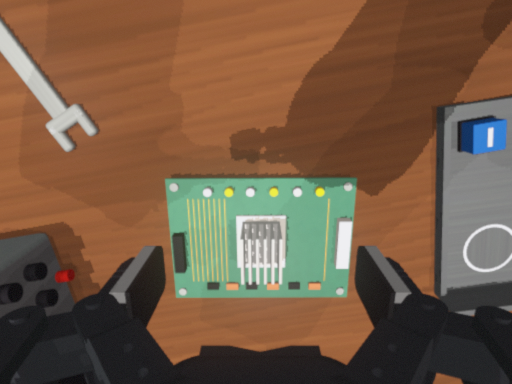

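```bash
python3 - <<'E'
from h import *
z=np.load('pics/w7.npz'); im=z['im']; c={k:z[k] for k in('K','R','t')}; P=pts(z['d'],c)
cv2.imwrite('pics/w7z.png',cv2.resize(im[205:295,225:300],None,fx=6,fy=6,interpolation=cv2.INTER_CUBIC))
B=np.array([ray(u,v,.013,c)[:2] for u,v in [(166,178),(356,178),(348,298),(176,298)]]); print('board',B.mean(0).round(4),np.linalg.norm(B-np.roll(B,-1,0),axis=1).round(3))
Y,X=np.mgrid[:384,:512]; hsv=cv2.cvtColor(im,cv2.COLOR_BGR2HSV)
m=(P[...,2]>.05)&(P[...,2]<.06)&(abs(X-262)<30)&(Y>205)&(Y<295); q=P[m]; print(m.sum(),q.mean(0),cv2.minAreaRect(q[:,:2].astype(np.float32)*1000))
E
python3 go.py .403 .3295 .245
```

```text
board [ 0.5452 -0.3046] [0.178 0.131 0.182 0.131]
811 [ 0.54250618 -0.3051407   0.05486477] ((544.0269775390625, -305.2627868652344), (36.02271270751953, 44.98194885253906), 80.2423324584961)
t 28.9 tcp [ 0.4758 -0.2934  0.236 ] jaw 80.0 turn tool z -7.2 shift tool mm [179.8 600.8  -9.8] gap 0.0858 F [-0.3  0.1 -0.2] tilt 0.2 q [ 0.15  0.4   0.43  1.86 -0.21  0.92  2.07]
```

View pics/w7z.png

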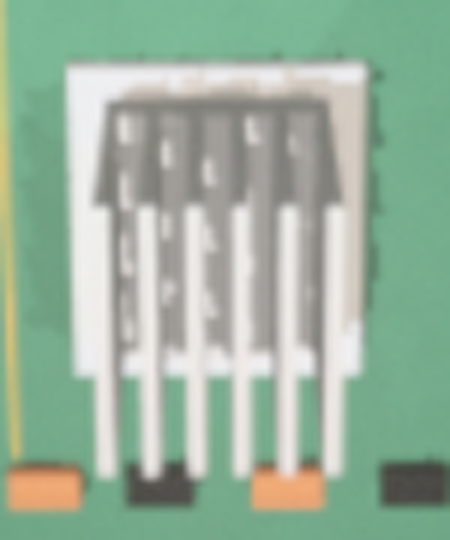

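Heat sink measures (0.5440, -0.3053) at 80.2°, against the board centre (0.5445, -0.305) at 80.2°, with its top at 0.055. That is well placed. Now to put the bottle back.

```bash

python3 -m creep '[[[0,0,-0.01],[0,0,-7.2]],[[0.008,0.045,0],[0,0,0]],[[0.009,0.052,0],[0,0,0]],[[0.009,0.052,0],[0,0,0]],[[0.009,0.052,0],[0,0,0]]]' |head -2
python3 -m creep '[[[0.009,0.052,0],[0,0,0]],[[0.009,0.052,0],[0,0,0]],[[0.009,0.052,0],[0,0,0]],[[0.009,0.052,0],[0,0,0]],[[0.009,0.052,0],[0,0,0]]]' |head -2
python3 -m creep '[[[0.009,0.052,0],[0,0,0]],[[0.009,0.052,0],[0,0,0]],[[0.004,0.052,0],[0,0,0]],[[0,0,0],[0,0,0]]]' |head -2
python3 go.py .403 .3295 .126 87.33
```

```text
time: 29.52
tcp_pos: [0.4504, -0.0888, 0.2433]
time: 30.15
tcp_pos: [0.4178, 0.1732, 0.2434]
time: 30.65
tcp_pos: [0.4026, 0.332, 0.2428]
t 30.65 tcp [0.4026 0.332  0.2428] jaw 87.53 turn tool z 0.2 shift tool mm [ -0.7  -2.5 116.8] gap 0.0856 F [ 0.1 -0.5 -0.5] tilt 0.08 q [-0.78  0.31  0.04  1.93 -0.02  0.91  0.79]
```

```bash

python3 -m creep '[[[0,-0.002,0.04],[0,0,0.2]],[[0,0,0.04],[0,0,0]],[[0,0,0.03],[0,0,0]],[[0,0,0.006],[0,0,0]],[[0,0,0],[0,0,0]]]' |head -2
python3 -m creep '[[[0,0,0],[0,0,0]]]' |head -2
python3 go.py .403 .3295 .126 87.33
```

```text
time: 31.28
tcp_pos: [0.4038, 0.326, 0.128]
time: 31.4
tcp_pos: [0.4041, 0.3263, 0.1288]
t 31.4 tcp [0.4041 0.3263 0.1288] jaw 87.03 turn tool z -0.3 shift tool mm [1.2 3.1 2.8] gap 0.0852 F [ 0.3 -0.4  0.5] tilt 0.09 q [-0.77  0.48  0.04  2.01 -0.03  0.66  0.8 ]
```

```bash

python3 -m creep '[[[0.001,0.003,0.002],[0,0,0]],[[0,0,0],[0,0,0]]]' |head -2
python3 -m creep '[[[0,0,0],[0,0,0]],[[0,0,0],[0,0,0]],[[0,0,0],[0,0,0]],[[0,0,0],[0,0,0]],[[0,0,0],[0,0,0]]]' -1 40
python3 go.py .5955 -.0759 .25
```

```text
time: 31.65
tcp_pos: [0.4027, 0.3295, 0.126]
time: 32.28
tcp_pos: [0.4028, 0.3291, 0.1258]
tcp_rot: [0.0, 0.026, 1.0, 0.0]
wrist_force: [-0.9, -0.0, 7.2]
finger_gap: 0.0389
t 32.27 tcp [0.4028 0.3291 0.1258] jaw 87.03 turn tool z -0.17 shift tool mm [-213.4 -394.5 -124.2] gap 0.0389 F [-0.9 -0.   7.2] tilt 0.01 q [-0.77  0.48  0.04  2.   -0.03  0.65  0.8 ]
```

```bash

python3 -m creep '[[[0,0,-0.01],[0,0,0]],[[0,0.0,-0.03],[0,0,0]],[[0,0,-0.045],[0,0,0]],[[0,0,-0.04],[0,0,0]],[[-0.02,-0.03,-0.01],[0,0,0]]]' |head -2
python3 -m creep '[[[-0.025,-0.046,0],[0,0,0]],[[-0.025,-0.046,0],[0,0,0]],[[-0.025,-0.046,0],[0,0,0]],[[-0.025,-0.046,0],[0,0,0]],[[-0.025,-0.046,0],[0,0,0]]]' |head -2
python3 -m creep '[[[-0.025,-0.046,0],[0,0,0]],[[-0.025,-0.046,0],[0,0,0]],[[-0.018,-0.043,0],[0,0,0]],[[0,0,0.03],[0,0,0]],[[0,0,0],[0,0,0]]]'
python3 go.py .5955 -.0759 .1285 87.33
```

```text
time: 32.9
tcp_pos: [0.4209, 0.2999, 0.2637]
time: 33.52
tcp_pos: [0.5345, 0.0603, 0.2614]
time: 34.15
tcp_pos: [0.594, -0.0764, 0.2294]
tcp_rot: [-0.002, 0.026, 1.0, 0.0]
wrist_force: [1.1, -0.3, -0.3]
finger_gap: 0.0396
t 34.15 tcp [ 0.594  -0.0764  0.2294] jaw 87.01 turn tool z -0.32 shift tool mm [ -1.8   0.6 100.9] gap 0.0396 F [ 1.1 -0.3 -0.3] tilt 0.2 q [-0.12  0.46  0.25  1.75 -0.14  0.95  1.71]
```

```bash

python3 -m creep '[[[-0.001,0,0.035],[0,0,0]],[[0,0,0.035],[0,0,0]],[[0,0,0.02],[0,0,0]],[[0,0,0],[0,0,0]],[[0,0,0],[0,0,0]]]' |head -2
python3 go.py .5955 -.0759 .1295 87.33
```

```text
time: 34.78
tcp_pos: [0.5967, -0.0764, 0.1422]
t 34.77 tcp [ 0.5967 -0.0764  0.1422] jaw 87.04 turn tool z -0.29 shift tool mm [ 1.2  0.5 12.7] gap 0.0391 F [ 0.1 -0.8 -1.6] tilt 0.1 q [-0.09  0.58  0.22  1.8  -0.17  0.78  1.74]
```

```bash

python3 -m creep '[[[0.001,0,0.007],[0,0,0]],[[0,0,0.003],[0,0,0]],[[0,0,0.002],[0,0,0]],[[0,0,0.001],[0,0,0]],[[0,0,0],[0,0,0]]]' 
python3 go.py .5955 -.0759 .1285 87.33
```

```text
time: 35.4
tcp_pos: [0.5953, -0.0765, 0.1289]
tcp_rot: [0.0, 0.026, 1.0, 0.0]
wrist_force: [-7.4, 1.7, 18.2]
finger_gap: 0.0391
t 35.4 tcp [ 0.5953 -0.0765  0.1289] jaw 87.02 turn tool z -0.31 shift tool mm [-0.2  0.6  0.4] gap 0.0391 F [-7.4  1.7 18.2] tilt 0.05 q [-0.09  0.6   0.22  1.81 -0.18  0.76  1.74]
```

Contact made. Release, lift and go for the capacitor.

```bash

python3 -m creep '[[[0,0,0],[0,0,0]],[[0,0,0],[0,0,0]],[[0,0,0],[0,0,0]],[[0,0,0],[0,0,0]]]' 1
python3 -m creep '[[[0,0,-0.02],[0,0,0]],[[0,0,-0.05],[0,0,0]],[[0,0,-0.05],[0,0,0]],[[0,0,0],[0,0,0]]]' |head -2
python3 - <<'E'
from h import *
snap('wrist','w8')
E
python3 go.py .4689 .3284 .25 87.33
```

```text
time: 35.9
tcp_pos: [0.595, -0.0764, 0.1276]
tcp_rot: [-0.0, 0.026, 1.0, -0.0]
wrist_force: [0.4, 0.1, -0.1]
finger_gap: 0.0855
time: 36.4
tcp_pos: [0.5964, -0.0768, 0.2531]
t 36.45 tcp [ 0.5956 -0.0765  0.2507] jaw 87.03 turn tool z -0.3 shift tool mm [1.475e+02 3.978e+02 1.000e-01] gap 0.0857 F [-0.8 -0.5 -0.9] tilt 0.24 q [-0.12  0.44  0.26  1.74 -0.13  0.98  1.7 ]
```

View pics/w8.png

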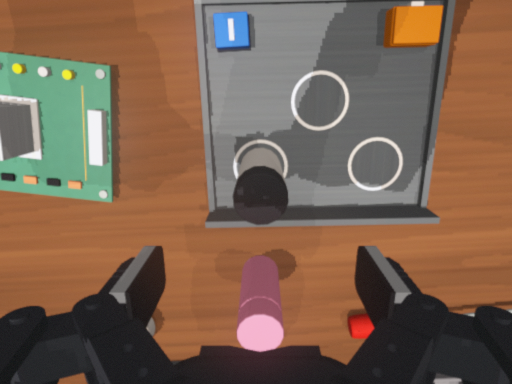

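The bottle is upright in its ring (cap at (260,195), ring centre about (260,160)).

```bash

python3 -m creep '[[[0.016,0.04,0],[0,0,0]],[[0.018,0.051,0],[0,0,0]],[[0.019,0.051,0],[0,0,0]],[[0.019,0.051,0],[0,0,0]],[[0.019,0.051,0],[0,0,0]]]' |head -2
python3 -m creep '[[[0.019,0.051,0],[0,0,0]],[[0.019,0.051,0],[0,0,0]],[[0.017,0.051,0],[0,0,0]],[[0,0,0.04],[0,0,0]],[[0,0,0.03],[0,0,0]]]' |head -2
python3 -m creep '[[[0,0,0],[0,0,0]]]' |head -2
python3 go.py .4689 .3284 .123 87.33
```

```text
time: 37.08
tcp_pos: [0.5157, 0.1734, 0.2476]
time: 37.7
tcp_pos: [0.4689, 0.3279, 0.1762]
time: 37.83
tcp_pos: [0.4687, 0.3269, 0.1758]
t 37.83 tcp [0.4687 0.3269 0.1758] jaw 87.04 turn tool z -0.29 shift tool mm [-0.3  1.7 52.8] gap 0.0854 F [0.4 0.2 0.4] tilt 0.26 q [-0.74  0.48  0.1   1.85 -0.06  0.81  0.91]
```

```bash

python3 -m creep '[[[0,0.001,0.027],[0,0,0]],[[0,0,0.025],[0,0,0]],[[0,0,0],[0,0,0]],[[0,0,0],[0,0,0]]]' |head -2
python3 go.py .4689 .3284 .123 87.33
```

```text
time: 38.33
tcp_pos: [0.4704, 0.3289, 0.1273]
t 38.33 tcp [0.4704 0.3289 0.1273] jaw 87.02 turn tool z -0.31 shift tool mm [ 1.5 -0.6  4.3] gap 0.0852 F [-0.4  0.   0. ] tilt 0.09 q [-0.74  0.55  0.09  1.87 -0.07  0.72  0.92]
```

```bash

python3 -m creep '[[[0.001,0,0.004],[0,0,0]],[[0,0,0],[0,0,0]]]' |head -2
python3 -m creep '[[[0,0,0],[0,0,0]],[[0,0,0],[0,0,0]],[[0,0,0],[0,0,0]],[[0,0,0],[0,0,0]],[[0,0,0],[0,0,0]]]' -1 40
python3 -m creep '[[[0,0,-0.01],[0,0,0]],[[0,0.0,-0.03],[0,0,0]],[[0,0,-0.045],[0,0,0]],[[0,0,-0.04],[0,0,0]],[[0,0,-0.01],[0,0,0]]]' |head -2
python3 go.py .6007 .037 .25 87.33
```

```text
time: 38.58
tcp_pos: [0.4688, 0.3288, 0.1221]
time: 39.2
tcp_pos: [0.4689, 0.3287, 0.1219]
tcp_rot: [0.0, 0.026, 1.0, 0.0]
wrist_force: [-0.8, -0.4, 4.9]
finger_gap: 0.0354
time: 39.83
tcp_pos: [0.4694, 0.3291, 0.2597]
t 39.83 tcp [0.4694 0.3291 0.2597] jaw 87.03 turn tool z -0.3 shift tool mm [-146.3 -284.9    9.4] gap 0.0352 F [-0.7  0.4 -1.8] tilt 0.22 q [-0.76  0.37  0.11  1.8  -0.05  0.97  0.9 ]
```

```bash

python3 -m creep '[[[-0.016,-0.03,0],[0,0,0]],[[-0.024,-0.045,0],[0,0,0]],[[-0.024,-0.045,0],[0,0,0]],[[-0.024,-0.045,0],[0,0,0]],[[-0.024,-0.045,0],[0,0,0]]]' |head -2
python3 -m creep '[[[-0.02,-0.045,0],[0,0,0]],[[-0.015,-0.03,0],[0,0,0]],[[0,0,0.04],[0,0,0]],[[0,0,0.04],[0,0,0]],[[0,0,0.02],[0,0,0]]]' |head -2
python3 -m creep '[[[0,0,0],[0,0,0]],[[0,0,0],[0,0,0]]]' |head -2
python3 go.py .6007 .037 .125 87.33
```

```text
time: 40.45
tcp_pos: [0.57, 0.1116, 0.2563]
time: 41.08
tcp_pos: [0.5999, 0.0363, 0.1544]
time: 41.32
tcp_pos: [0.6015, 0.0365, 0.158]
t 41.33 tcp [0.6015 0.0365 0.158 ] jaw 87.04 turn tool z -0.29 shift tool mm [ 0.9  0.4 33. ] gap 0.0349 F [ 0.3  0.8 -1.2] tilt 0.09 q [-0.27  0.56  0.2   1.79 -0.15  0.81  1.53]
```

```bash

python3 -m creep '[[[0,0,0.02],[0,0,0]],[[0,0,0.007],[0,0,0]],[[0,0,0.003],[0,0,0]],[[0,0,0],[0,0,0]]]' |head -2
python3 go.py .6007 .037 .125 87.33
```

```text
time: 41.82
tcp_pos: [0.6009, 0.0364, 0.1267]
t 41.83 tcp [0.6009 0.0364 0.1267] jaw 87.03 turn tool z -0.3 shift tool mm [0.2 0.6 1.7] gap 0.0352 F [-0.3 -0.3 -0.8] tilt 0.01 q [-0.26  0.6   0.19  1.8  -0.16  0.75  1.54]
```

```bash

python3 -m creep '[[[0,0,0.001],[0,0,0]],[[0,0,0.001],[0,0,0]],[[0,0,0],[0,0,0]]]' 
python3 -m creep '[[[0,0,0],[0,0,0]],[[0,0,0],[0,0,0]],[[0,0,0],[0,0,0]],[[0,0,0],[0,0,0]]]' 1
python3 -m creep '[[[0,0,-0.02],[0,0,0]],[[0,0,-0.05],[0,0,0]],[[0,0,-0.05],[0,0,0]],[[0,0,0],[0,0,0]]]' |head -2
python3 go.py .533 .3294 .25 87.33
```

```text
time: 42.2
tcp_pos: [0.601, 0.0364, 0.1249]
tcp_rot: [0.0, 0.026, 1.0, -0.0]
wrist_force: [0.3, -0.9, 0.4]
finger_gap: 0.035
time: 42.7
tcp_pos: [0.6009, 0.0364, 0.1247]
tcp_rot: [0.0, 0.026, 1.0, -0.0]
wrist_force: [-0.3, -0.5, -0.4]
finger_gap: 0.0851
time: 43.2
tcp_pos: [0.6024, 0.0364, 0.2501]
t 43.2 tcp [0.6024 0.0364 0.2501] jaw 87.02 turn tool z -0.31 shift tool mm [ 8.45e+01  2.89e+02 -1.00e-01] gap 0.0855 F [ 0.3  0.2 -0.7] tilt 0.42 q [-0.29  0.44  0.23  1.73 -0.12  0.98  1.5 ]
```

```bash

python3 -m creep '[[[0.012,0.04,0],[0,0,0]],[[0.014,0.05,0],[0,0,0]],[[0.014,0.05,0],[0,0,0]],[[0.015,0.05,0],[0,0,0]],[[0.015,0.05,0],[0,0,0]]]' |head -2
python3 -m creep '[[[0.013,0.049,0],[0,0,0]],[[0,0,0.04],[0,0,0]],[[0,0,0.03],[0,0,0]],[[0,0,0],[0,0,0]]]' |head -2
python3 go.py .533 .3294 .128 87.33
```

```text
time: 43.82
tcp_pos: [0.5427, 0.2812, 0.2454]
time: 44.32
tcp_pos: [0.532, 0.3288, 0.1733]
t 44.33 tcp [0.532  0.3288 0.1733] jaw 87.04 turn tool z -0.29 shift tool mm [-1.   0.8 45.3] gap 0.0856 F [ 0.5 -0.3 -0.8] tilt 0.21 q [-0.7   0.57  0.13  1.72 -0.09  0.87  0.99]
```

```bash

python3 -m creep '[[[0,0,0.025],[0,0,0]],[[0,0,0.02],[0,0,0]],[[0,0,0],[0,0,0]],[[0,0,0],[0,0,0]]]' |head -2
python3 go.py .533 .3294 .128 87.33
python3 -m creep '[[[0,0,0],[0,0,0]],[[0,0,0],[0,0,0]],[[0,0,0],[0,0,0]],[[0,0,0],[0,0,0]],[[0,0,0],[0,0,0]]]' -1 40
python3 -m creep '[[[0,0,-0.01],[0,0,0]],[[0,0.0,-0.03],[0,0,0]],[[0,0,-0.045],[0,0,0]],[[0,0,-0.04],[0,0,0]],[[0,0,-0.01],[0,0,0]]]' |head -2
python3 go.py .5382 -.019 .25 87.33
```

```text
time: 44.82
tcp_pos: [0.5334, 0.3295, 0.1307]
t 44.83 tcp [0.5334 0.3295 0.1307] jaw 87.02 turn tool z -0.31 shift tool mm [ 0.4 -0.1  2.7] gap 0.0855 F [-0.1  0.2  0.6] tilt 0.05 q [-0.7   0.63  0.13  1.73 -0.1   0.79  1.  ]
time: 45.45
tcp_pos: [0.5331, 0.3296, 0.1302]
tcp_rot: [0.0, 0.026, 1.0, 0.0]
wrist_force: [-0.5, 0.9, 5.3]
finger_gap: 0.0431
time: 46.08
tcp_pos: [0.5335, 0.3296, 0.2677]
t 46.08 tcp [0.5335 0.3296 0.2677] jaw 87.03 turn tool z -0.3 shift tool mm [ -22.7 -347.9   17. ] gap 0.043 F [-1.1  0.8 -2.5] tilt 0.21 q [-0.71  0.46  0.15  1.65 -0.08  1.04  0.98]
```

```bash

python3 -m creep '[[[-0.002,-0.03,0],[0,0,0]],[[-0.003,-0.045,0],[0,0,0]],[[-0.003,-0.045,0],[0,0,0]],[[-0.003,-0.045,0],[0,0,0]],[[-0.003,-0.045,0],[0,0,0]]]' |head -2
python3 -m creep '[[[-0.003,-0.045,0],[0,0,0]],[[-0.003,-0.045,0],[0,0,0]],[[-0.003,-0.03,0],[0,0,0]],[[0,-0.018,0],[0,0,0]],[[0,0,0.03],[0,0,0]]]' |head -2
python3 -m creep '[[[0,0,0.035],[0,0,0]],[[0,0,0.03],[0,0,0]],[[0,0,0],[0,0,0]],[[0,0,0],[0,0,0]]]' |head -2
python3 go.py .5382 -.019 .1332 87.33
```

```text
time: 46.7
tcp_pos: [0.5355, 0.1173, 0.2641]
time: 47.32
tcp_pos: [0.5385, -0.0204, 0.2356]
time: 47.82
tcp_pos: [0.5383, -0.0191, 0.1706]
t 47.83 tcp [ 0.5383 -0.0191  0.1706] jaw 87.05 turn tool z -0.28 shift tool mm [ 0.1  0.1 37.4] gap 0.043 F [ 0.4 -0.8 -1.4] tilt 0.04 q [-0.23  0.45  0.25  1.95 -0.16  0.77  1.63]
```

```bash

python3 -m creep '[[[0,0,0.025],[0,0,0]],[[0,0,0.007],[0,0,0]],[[0,0,0.003],[0,0,0]],[[0,0,0],[0,0,0]]]' |head -2
python3 go.py .5382 -.019 .1332 87.33
python3 -m creep '[[[0,0,0.002],[0,0,0]],[[0,0,0],[0,0,0]],[[0,0,0],[0,0,0]]]' 
python3 go.py .5382 -.019 .1332 87.33
```

```text
time: 48.32
tcp_pos: [0.5382, -0.0194, 0.1354]
t 48.33 tcp [ 0.5382 -0.0194  0.1354] jaw 87.03 turn tool z -0.3 shift tool mm [0.  0.4 2.2] gap 0.0433 F [ 0.2 -0.5 -0.9] tilt 0.04 q [-0.21  0.5   0.24  1.96 -0.18  0.7   1.65]
time: 48.7
tcp_pos: [0.5382, -0.0193, 0.1332]
tcp_rot: [0.0, 0.026, 1.0, 0.0]
wrist_force: [-0.7, 0.7, 5.1]
finger_gap: 0.0432
t 48.7 tcp [ 0.5382 -0.0193  0.1332] jaw 87.04 turn tool z -0.29 shift tool mm [ 0.1  0.3 -0. ] gap 0.0432 F [-0.7  0.7  5.1] tilt 0.05 q [-0.21  0.51  0.24  1.96 -0.18  0.69  1.65]
```

Contact made. Release, lift, and back off clear for a final check.

```bash

python3 -m creep '[[[0,0,0],[0,0,0]],[[0,0,0],[0,0,0]],[[0,0,0],[0,0,0]],[[0,0,0],[0,0,0]]]' 1 |head -2
python3 -m creep '[[[0,0,-0.02],[0,0,0]],[[0,0,-0.05],[0,0,0]],[[0,0,-0.05],[0,0,0]],[[0.03,0,-0.05],[0,0,0]],[[0.03,0,0],[0,0,0]]]' |head -2
python3 -m creep '[[[0,0,0],[0,0,0]],[[0,0,0],[0,0,0]]]' |head -2
python3 - <<'E'
from h import *
im,d,c=snap('wrist','w9')
P=pts(d,c); Y,X=np.mgrid[:384,:512]
for n,lo,hi,x,y in [('can',.107,.115,.5365,-.018),('bot',.102,.11,.596,-.076),('cap',.0915,.098,.6,.037)]:
    m=(P[...,2]>lo)&(P[...,2]<hi)&(np.hypot(P[...,0]-x,P[...,1]-y)<.035); q=P[m]
    print(n,m.sum(),q.mean(0).round(4),cv2.minEnclosingCircle(q[:,:2].astype(np.float32)*1000))
E
```

```text
time: 49.2
tcp_pos: [0.5378, -0.0194, 0.1327]
time: 49.82
tcp_pos: [0.4783, -0.0164, 0.3058]
time: 50.08
tcp_pos: [0.4783, -0.0162, 0.3028]
can 1699 [ 0.5348 -0.0182  0.1108] ((536.2725219726562, -18.419641494750977), 21.97648048400879)
bot 1193 [ 0.5953 -0.0758  0.1059] ((596.5785522460938, -76.44296264648438), 20.13054084777832)
cap 782 [0.5982 0.036  0.0956] ((600.3116455078125, 36.53606033325195), 18.017658233642578)
```

View pics/w9.png

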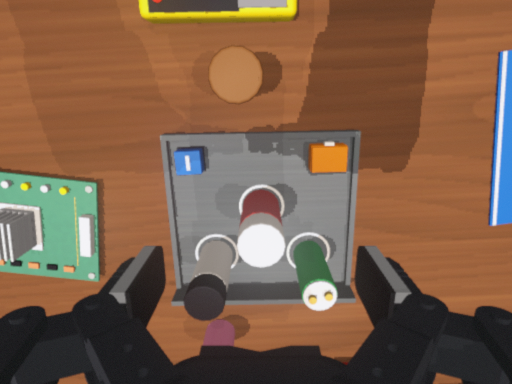

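All three stand upright in their rings, within about 1 mm of their first measurements. Relay, parts box and heat sink are undisturbed. Handing in.

```bash
python3 -c "
from workcell import *
print(sign_off())"
```

```text
the job is handed in; nothing more can be done
None
```

The job is done and handed in at about 50 s of the 139 s allowed. I moved the can, capacitor and bottle to the mat and set the heat sink on the pad. Then I returned the bottle, capacitor and can to their rings in the tray.

- **Heat sink:** the wrist camera put it within about 1 mm of the board's centre and under 0.5° off its axis. Its top was at about 55 mm, as it should be standing on the pad.
- **Containers:** all three stand upright, each within about 1 mm of where the wrist camera measured it at the start.
- **Bystanders:** the last wrist picture shows the parts box and relay where they were. I judged that by eye and did not measure them again. The gripper was open and clear of everything.
- **Failed checks:** the first depth fit of the heat sink caught only a sliver of its fins, so I discarded it and used the fin lines instead. The early reading from the top camera was also off, because it picked up the tray's back wall.

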